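Lock the tube shaker's hold-down bar with its spring cotter

ROBOT

A 6-joint arm with a two-finger parallel gripper is mounted at the origin on the work surface. World frame = base frame: x ahead of the robot, y to its left, z up, the work surface at z = 0. Lengths are in m, angles in degrees, forces in N, time in s.
With the tool pointing down it reaches from about 0.35 to 0.875 m from the base axis. Payload 4.2 kg.
Tool frame: the origin (TCP) lies at the very end of the fingers, on their centre line; the grasp point (between the pads) lies 19 mm behind it (r.hold_point_z is the distance from the TCP to the grasp point, in m); z points along the fingers, y is the direction in which the jaws open and shut (so a half turn about z gives the same grasp; the last joint's range is limited). The gripper opens to 87 mm and grips with 3 to 60 N. Pads are 19 mm wide; open, the fingers measure 117 mm over their backs; the gripper's body (75 mm by 190 mm) begins 51 mm behind the grasp point.
Start: joints at [-53.766, 22.042, 0.453, 0, -68.411, -14.817], TCP at [0.228, -0.582, 0.189] pointing down, gripper open.
Joint ranges: [-179.83, 179.83], [-69.29, 118.12], [-61.27, 80.66], [-181.25, 117.63], [-171.15, -9.14], [-177.46, 177.46]. Speed limits (degrees/s): [159.86, 159.86, 180, 180, 180, 180].

INTERFACE

Orientations are given as a 3x3 rotation matrix whose columns are the frame's x, y, z axes.
In Python, from station import r, cams, ticket gives the robot as it stands.
- The arm moves only by the tool drive_tool, never from a script. Its argument "deltas" is a list of rows, each an object of numbers: "dx", "dy", "dz": the shift along the tool's x, y, z in m; "wx", "wy", "wz": the turn, a rotation vector about the tool's x, y, z in degrees. A call has 1 to 20 rows; each row is the pose to reach, as a shift and turn from the pose commanded when the call began, along the tool's axes at that moment; what a row does not reach only later rows make up. A row lasts 1/10 s, in which the tool goes at most 50 mm and 8.59 degrees, less where a joint would pass 70% of its speed; a pose out of reach is approached as far as the arm can. A call with a gripper value outside its range is refused whole. "gripper" is the opening, from 0 (shut) to 1 (fully open), set as the call begins (left out, the last holds). The fingers move at their own pace and stop on an object; the grip force is fixed at half the most. Time passes only in rows, so rows that repeat a pose let the fingers close. It gives the time, the measured TCP pose, the force and the opening at its end, in the units of the state.
- r.sense(): the state, without advancing time (a new reading comes with each control period).
- cams.capture(name): name is "scene" or "side" or "wrist"; returns the picture (400x640x3 uint8, red, green, blue); there is no depth.
- cams.camera_model(name): a dict with "intrinsics" (3x3 intrinsics, pixels), "extrinsics" (4x4, takes a point from world to camera coordinates); the wrist camera has in their place "T_tool_cam" (4x4, takes a point from camera to tool coordinates, whose origin is the TCP and whose axes are the flange's). Camera axes: x right, y down, z forward; pixel columns grow to the right and rows downward; lengths in m; the calibration is good to about 2 mm. A picture is of the moment at which its call begins: read the wrist's pose just before it. camera_model takes no time and is no camera call.
- ticket.finish_job(): hands the job in, once; it reports no verdict.
The state is a dict: "time_s": time; "joints": joint angles; "joint_velocities": joint speeds; "effort": joint torques, N m; "tcp_pos": TCP position; "ee_rot": TCP orientation; "wrist_force": force on the tool from outside, world axes, zero at the start; "moment": the same for the moment, N m; "gripper_width": opening from 0.0 (shut) to 1.0 (fully open).
Only numpy, scipy, OpenCV 4.12 (cv2) and the standard library are available. Lean on these libraries where they do the work, as an engineer would, in place of code of your own. Each camera call takes 0.05 s, during which the arm holds its last target.

TASK

The blood tubes are in the shaker and must be locked in before it runs. Swing the hold-down bar fully down over the tube caps so that its eye drops over the drilled post, then pick up the spring cotter from the bench and push its straight leg through the post's cross hole, above the bar, until the bow snaps round the post and the cotter stays there on its own. Leave the bottle, marker, slide box and specimen pot where they are.

Things in the scene. Friction and masses are not known exactly. Their poses are not given: they have to be found in the camera images.
- shaker: Bench tube shaker, fixed: grey housing 220 (its x) by 300 mm (its y), platform top 95 mm high, in the middle a rack of 12 capped tubes (caps' tops 179 mm high). Origin: centre of its underside, on the bench; z up. Hinge bracket 44 mm wide, 201 mm high, at its y = +120 mm. Round steel post 24 mm in diameter at its y = -120 mm, x = 0, top 219 mm high.
- cross_hole (a point): Centre of the post's cross hole, 199 mm above the bench; axes as the shaker's. The hole runs level along y right through the post, 8 mm wide, mouths countersunk to 13 mm. The closed bar's top lies 6 mm below this point; its eye ends 26 mm from here on the -y side. Beyond that only the platform, 104 mm lower: room to push the cotter in from there, along +y.
- bar (a joint): Hinge angle of the hold-down bar, rad: 0 = fully down and level, eye over the post (hard stop); grows as the free end rises; starts at 0.45 to 0.85. Stiff hinge: the bar stays at any angle and does not spring back; a few newtons down on its top move it. Hinge line: along the shaker's x, at its y = +120 mm, 189 mm high.
- bar_mid (a point): Point on the bar's top, on its centre line, 120 mm from the hinge line, halfway to the post. Flat aluminium bar 32 mm wide, 8 mm thick, with an oblong eye 48 mm wide at its free end, centred 240 mm from the hinge line. Bar down: this point is 193 mm high, over the shaker's middle. Axes: x along the hinge line, y towards the hinge, z out of the bar's top.
- cotter: Spring cotter (hair pin) of bright 6 mm steel wire, 137 mm long, about 85 g, flat on the bench (on a dark liner sheet). Origin: wire's centre line at the closed end, in line with the straight leg, which runs along +x; z up as it lies (3 mm high). Bow leg on the +y side: waist at x = 56, seat for the post at 75, throat at 92 (wire 5.6 mm from the x axis), flared tip at x = 116, y = 18 mm.
- cotter_grip (a point): Middle of the cotter's closed end, a stiff U whose two wires are parallel from x = 10 to 33 mm and measure 27 mm over the outsides (along the cotter's y): the place to grip. At x = 19, y = 10.5 mm of the cotter, axes the same.
- cotter_seat (a point): Point on the straight leg's centre line beside the bow's round seat, x = 75 mm of the cotter, axes the same. Fully home: this point is at the centre of the cross hole, with the bow round the post's side. Pushing on past the throat takes 5 to 10 N.
- cotter_tip (a point): End of the straight leg, tapered to 4.4 mm, x = 134 mm of the cotter, axes the same.
- bow (a joint): How far the bow leg is sprung open, rad: 0 = relaxed; 0.08 to 0.11 while the throat passes the post; back near 0 once it has snapped round it. It flexes where the U ends (x = 33, y = 21 mm of the cotter), stiffness 5 N m/rad.
- bottle: Bystander: closed grey plastic bottle, 56 mm in diameter, 130 mm tall; origin at the centre of its base.
- marker: Bystander: marker pen lying down, 132 mm long, 17 mm thick; origin under its middle, x along it.
- slide_box: Bystander: closed white plastic box of slides, 60 by 85 by 32 mm; origin at the centre of its underside.
- pot: Bystander: closed white specimen pot, 58 mm in diameter, 65 mm tall; origin at the centre of its base.
Mind the look-alikes: they are no part of the job. Several things look just like the cotter: the one meant starts nearest to the robot's base.

How it is judged:
By the outcome, as a careful person would: the job done as asked, in the order asked, and still so for the second after the job is handed in, with the robot touching nothing.
It also fails if it takes over 61 s, if anything falls off the work surface, if the arm or the gripper's body presses on something with over 40 N, if the wrist force passes 120 N, or if a joint passes its speed limit or range.

## Working session

There is one attempt and no reset: what is moved stays moved. The work goes in short steps, Python scripts to look and compute and a tool call to move; the robot and the scene stay as the last step left them, time stands still between calls to the robot, and variables do not carry over. Pictures are saved under pics/ and viewed, and the job is handed in when it is done.

Besides the shell and the picture viewer there is one more tool, called after "Request:" as name(argument=value, ...) on one line, values as JSON. drive_tool: Moves the arm, as the interface text tells. Its arguments: {"type":"object","properties":{"deltas":{"type":"array","items":{"type":"object","properties":{"dx":{"type":"number"},"dy":{"type":"number"},"dz":{"type":"number"},"wx":{"type":"number"},"wy":{"type":"number"},"wz":{"type":"number"}}}},"gripper":{"type":"number"}},"required":["deltas"]}

```bash
ls; mkdir -p pics; python3 - <<'E'
from station import r,cams,ticket
import cv2,numpy as np
s=r.sense();print(s['time_s'],s['tcp_pos'],s['ee_rot'],s['gripper_width'],r.hold_point_z)
for n in ['scene','side','wrist']:
    im=cams.capture(n);cv2.imwrite(f'pics/{n}0.png',im[:,:,::-1])
    m=cams.camera_model(n);print(n,{k:np.round(v,4).tolist() for k,v in m.items()if k in('intrinsics','extrinsics','T_tool_cam')})
E
```

```text
pics
0.0 [ 0.22798287 -0.58119922  0.18765973] [[-9.31006332e-01 -3.65001923e-01 -8.97187065e-04]
 [-3.65003011e-01  9.31004190e-01  2.00018881e-03]
 [ 1.05212153e-04  2.18966443e-03 -9.99997597e-01]] 0.9992463519821606 0.0187
scene {'intrinsics': [[385.774, 0.0, 320.6323], [0.0, 385.774, 199.2782], [0.0, 0.0, 1.0]], 'extrinsics': [[0.4078, 0.9129, 0.0164, -0.0748], [0.722, -0.3114, -0.6178, -0.3317], [-0.5589, 0.2638, -0.7862, 1.9678], [0.0, 0.0, 0.0, 1.0]]}
side {'intrinsics': [[363.6506, 0.0, 316.7347], [0.0, 363.6506, 204.2611], [0.0, 0.0, 1.0]], 'extrinsics': [[0.9345, -0.3559, -0.0022, -0.5395], [-0.2263, -0.5893, -0.7756, 0.1442], [0.2747, 0.7253, -0.6312, 1.3206], [0.0, 0.0, 0.0, 1.0]]}
wrist {'intrinsics': [[314.1252, 0.0, 320.7222], [0.0, 314.1252, 202.6104], [0.0, 0.0, 1.0]], 'T_tool_cam': [[-0.0006, -0.9705, -0.241, 0.066], [1.0, -0.0008, 0.0006, -0.0002], [-0.0007, -0.241, 0.9705, -0.1965], [0.0, 0.0, 0.0, 1.0]]}
```

View pics/scene0.png

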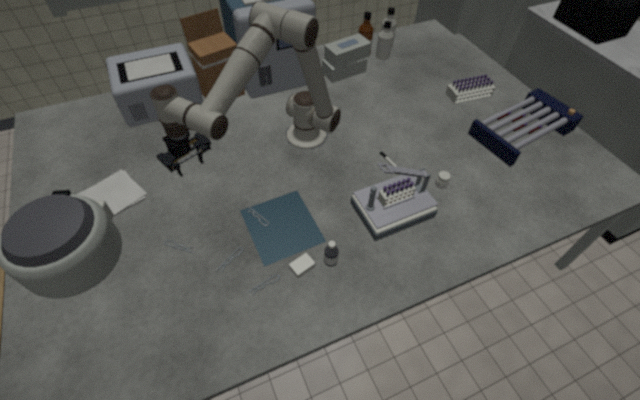

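View pics/side0.png

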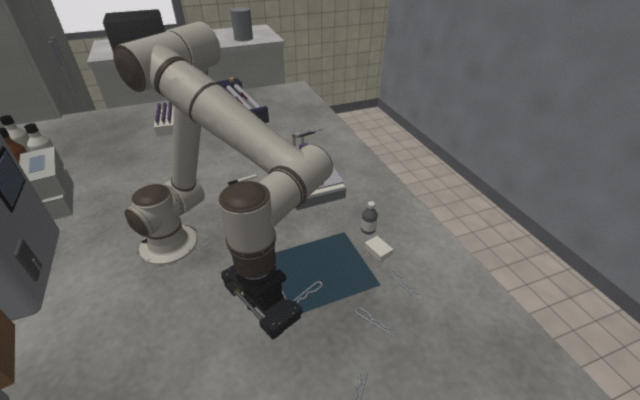

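View pics/wrist0.png

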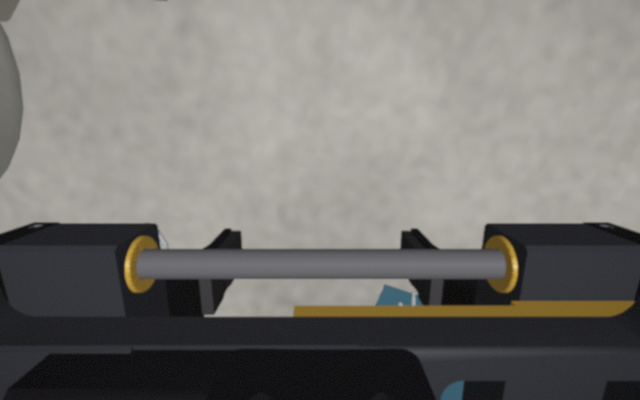

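The scene view shows four cotter look-alikes: on the blue liner at (258,215), and bare ones at (180,245), (232,260) and (268,283). The shaker is at (395,200). The one on the liner is nearest the base and matches the description. I'll check crops and compute positions.

```bash
cat > h.py <<'E'
from station import r,cams,ticket
import cv2,numpy as np
def grab(n,f):
    im=cams.capture(n)[:,:,::-1].copy();cv2.imwrite(f'pics/{f}.png',im);return im
def crop(im,x0,y0,x1,y1,k,f):
    c=cv2.resize(im[y0:y1,x0:x1],None,fx=k,fy=k,interpolation=cv2.INTER_CUBIC);cv2.imwrite(f'pics/{f}.png',c)
def cam(n,s=None):
    m=cams.camera_model(n)
    K=np.array(m['intrinsics'])
    if n=='wrist':
        T=np.eye(4);T[:3,:3]=s['ee_rot'];T[:3,3]=s['tcp_pos'];E=np.linalg.inv(T@np.array(m['T_tool_cam']))
    else:E=np.array(m['extrinsics'])
    return K,E
def ray(c,uv):
    K,E=c;R=E[:3,:3];o=-R.T@E[:3,3];d=R.T@np.linalg.inv(K)@np.array([uv[0],uv[1],1.]);return o,d/np.linalg.norm(d)
def onz(c,uv,z):
    o,d=ray(c,uv);return o+d*(z-o[2])/d[2]
def proj(c,P):
    K,E=c;p=K@(E[:3,:3]@np.array(P)+E[:3,3]);return p[:2]/p[2]
def tri(c1,a,c2,b):
    o1,d1=ray(c1,a);o2,d2=ray(c2,b);A=np.stack([d1,-d2],1);t=np.linalg.lstsq(A,o2-o1,rcond=None)[0]
    p,q=o1+t[0]*d1,o2+t[1]*d2;return (p+q)/2,np.linalg.norm(p-q)
E
python3 - <<'E'
from h import *
im=cv2.imread('pics/scene0.png');crop(im,340,145,460,245,6,'c_shk');crop(im,235,190,295,235,10,'c_cot')
im=cv2.imread('pics/side0.png');crop(im,270,110,370,210,6,'s_shk');crop(im,280,270,340,310,10,'s_cot')
c=cam('scene')
for uv in [(258,215),(180,245),(232,260),(268,283)]: p=onz(c,uv,.003);print(uv,p.round(3),np.hypot(*p[:2]).round(3))
E
```

```text
(258, 215) [ 0.389 -0.385  0.003] 0.547
(180, 245) [ 0.406 -0.718  0.003] 0.825
(232, 260) [ 0.556 -0.546  0.003] 0.779
(268, 283) [ 0.705 -0.45   0.003] 0.836
```

View pics/c_shk.png

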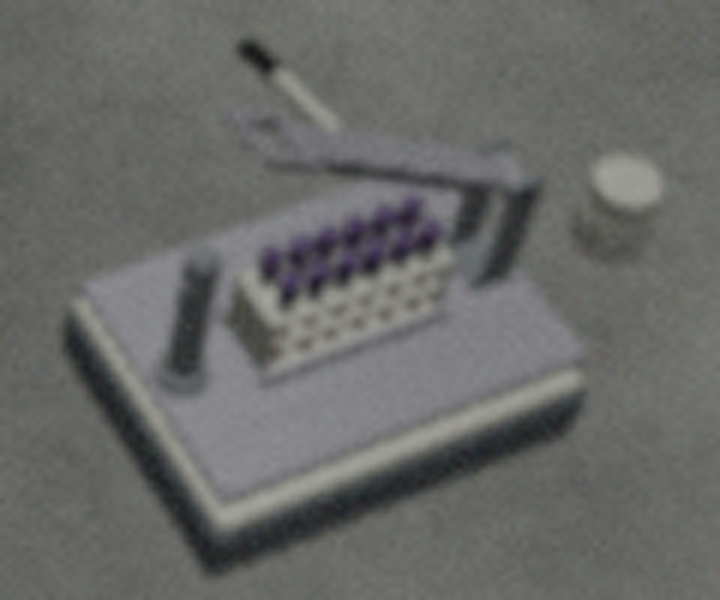

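View pics/c_cot.png

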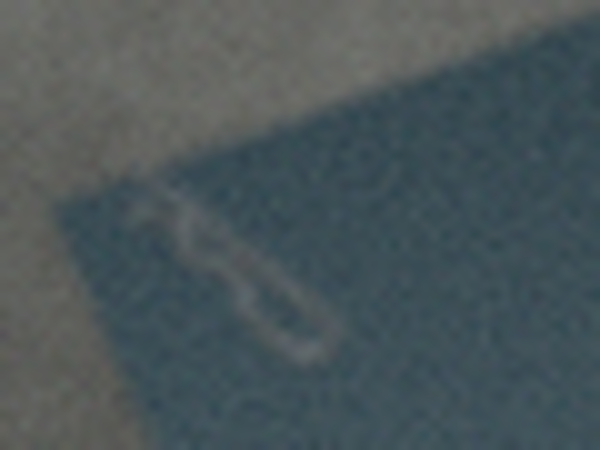

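View pics/s_shk.png

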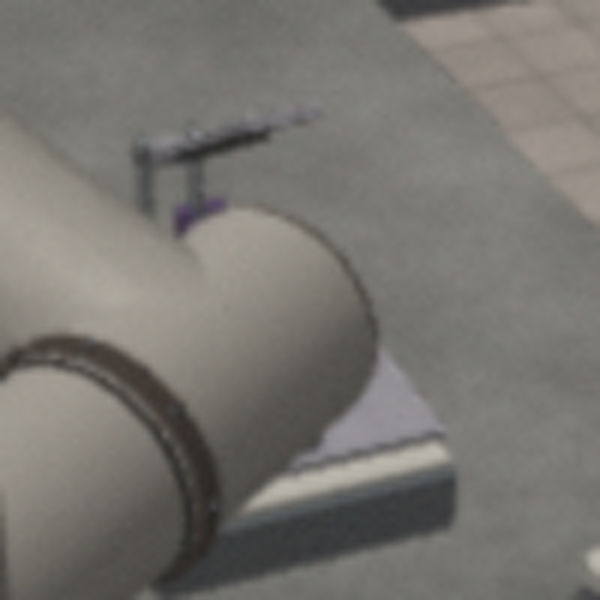

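View pics/s_cot.png

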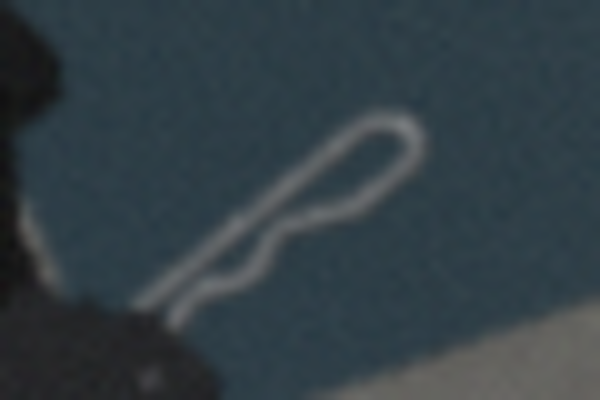

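```bash
python3 - <<'E'
from h import *
c=cam('scene');f=lambda x,y:(340+x/6,145+y/6)
# corners on bottom of top plate? assume top edge
P=[onz(c,f(*q),.095) for q in [(80,297),(222,497),(585,352)]]
print([p.round(4) for p in P],[np.linalg.norm(P[1]-P[0]),np.linalg.norm(P[2]-P[1])])
B=[onz(c,f(*q),0) for q in [(210,573),(583,430),(68,345)]];print([p.round(4) for p in B])
pt=onz(c,f(203,258),.219);pb=onz(c,f(184,378),.095);print('post',pt,pb)
print('brk',onz(c,f(518,185),.201))
cs=cam('side');g=lambda x,y:(280+x/10,270+y/10);h=lambda x,y:(235+x/10,190+y/10)
for n,q in dict(U=(405,130),leg1=(170,300),legU=(365,118)).items(): print('side',n,onz(cs,g(*q),.003).round(4))
for n,q in dict(U=(315,350),top=(150,190),legmid=(250,262)).items(): print('scene',n,onz(c,h(*q),.003).round(4))
print(proj(c,[.39,-.385,.003]))
E
```

```text
[array([5.132e-01, 2.000e-04, 9.500e-02]), array([0.6988, 0.009 , 0.095 ]), array([0.6933, 0.2961, 0.095 ])] [np.float64(0.18583814728569548), np.float64(0.28717363064057855)]
[array([0.6992, 0.0137, 0.    ]), array([0.7004, 0.3185, 0.    ]), array([0.4849, 0.0136, 0.    ])]
post [0.60086639 0.03142147 0.219     ] [0.60378992 0.0328097  0.095     ]
brk [0.61599548 0.263954   0.201     ]
side U [ 0.4512 -0.3653  0.003 ]
side leg1 [ 0.3593 -0.4007  0.003 ]
side legU [ 0.4409 -0.3561  0.003 ]
scene U [ 0.4522 -0.3684  0.003 ]
scene top [ 0.3449 -0.4062  0.003 ]
scene legmid [ 0.3983 -0.3788  0.003 ]
[257.99840442 215.20804245]
```

```bash
cat >> h.py <<'E'
def yawR(deg):
    a=np.radians(deg);x=np.array([np.cos(a),np.sin(a),0]);z=np.array([0,0,-1.]);return np.stack([x,np.cross(z,x),z],1)
def goto(P,yaw,s=None):
    "delta in tool axes from measured pose to TCP P, tool x at yaw"
    from scipy.spatial.transform import Rotation as Ro
    s=s or r.sense();R=np.array(s['ee_rot']);d=R.T@(np.array(P)-s['tcp_pos']);w=Ro.from_matrix(R.T@yawR(yaw)).as_rotvec(degrees=True)
    print('d',d.round(4),'w',w.round(2),'rows',max(np.linalg.norm(d)/.05,np.linalg.norm(w)/8.59).round(1))
E
python3 - <<'E'
from h import *
print([a for a in dir(r) if a[0]!='_'])
c=cam('scene')
def onx(c,uv,x):
    o,d=ray(c,uv);return o+d*(x-o[0])/d[0]
f=lambda x,y:(340+x/6,145+y/6)
for q in [(240,118),(285,160),(490,150),(530,180),(300,140)]: print(q,onx(c,f(*q),.605).round(3))
goto([.40,-.44,.33],-155)
E
```

```text
['PlanningError', 'hold_point_z', 'sense']
(240, 118) [0.605 0.035 0.35 ]
(285, 160) [0.605 0.075 0.296]
(490, 150) [0.605 0.24  0.234]
(530, 180) [0.605 0.285 0.185]
(300, 140) [0.605 0.083 0.311]
d [-0.2117  0.0691 -0.142 ] w [ 0.1  -0.01 -3.59] rows 5.3
```

```bash
python3 - <<'E'
from h import *
goto([.45,-.36,.12],-155)
E
```

```text
d [-0.2875  0.125   0.0681] w [ 0.1  -0.01 -3.59] rows 6.4
```

Request:
drive_tool(deltas=[{"dx": -0.2875,"dy": 0.125,"dz": 0.068,"wz": -3.6},{"dx": -0.2875,"dy": 0.125,"dz": 0.068,"wz": -3.6},{"dx": -0.2875,"dy": 0.125,"dz": 0.068,"wz": -3.6},{"dx": -0.2875,"dy": 0.125,"dz": 0.068,"wz": -3.6},{"dx": -0.2875,"dy": 0.125,"dz": 0.068,"wz": -3.6},{"dx": -0.2875,"dy": 0.125,"dz": 0.068,"wz": -3.6},{"dx": -0.2875,"dy": 0.125,"dz": 0.068,"wz": -3.6},{"dx": -0.2875,"dy": 0.125,"dz": 0.068,"wz": -3.6},{"dx": -0.2875,"dy": 0.125,"dz": 0.068,"wz": -3.6}])

```text
schema error: expected keys dx, dy, dz, wx, wy, wz
```

```bash
python3 - <<'E'
from h import *
s=r.sense();print(s['time_s'],s['tcp_pos'],s['joints'],s['joint_velocities'],s['wrist_force'])
im=grab('wrist','w1');crop(im,200,0,460,240,3,'w1c')
E
```

```text
0.15 [ 0.22804178 -0.58136748  0.18789675] [-5.37656155e+01  2.20817962e+01  3.96498747e-01 -1.79985900e-02
 -6.84098162e+01 -1.48175571e+01] [ 0.1294456  -0.2446729   0.24656991  0.03248004 -0.01481087 -0.02256771] [-1.27093059  0.70099037  0.26033944]
```

View pics/w1c.png

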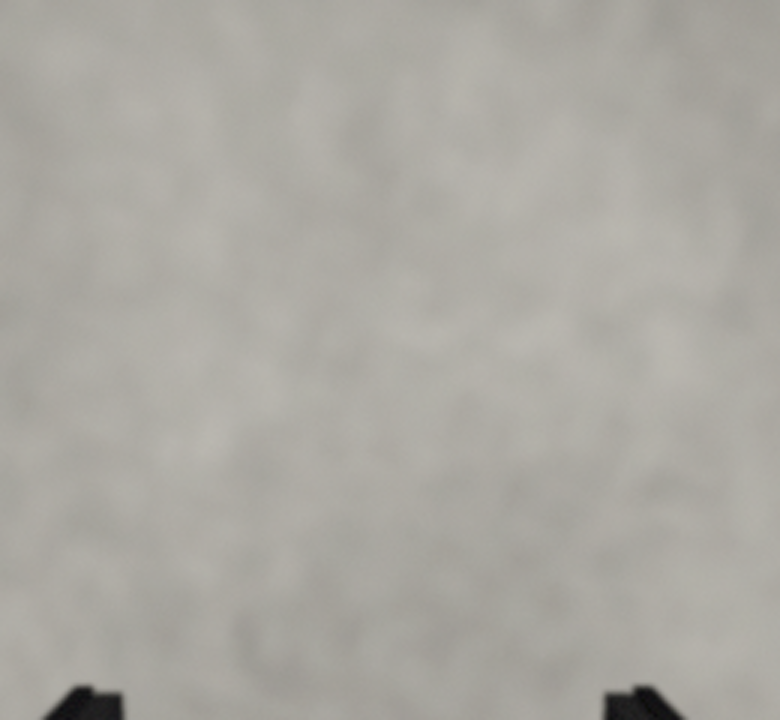

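All six keys are required; the arm hasn't moved.

Request:
drive_tool(deltas=[{"dx": -0.2875,"dy": 0.125,"dz": 0.068,"wx": 0,"wy": 0,"wz": -3.6},{"dx": -0.2875,"dy": 0.125,"dz": 0.068,"wx": 0,"wy": 0,"wz": -3.6},{"dx": -0.2875,"dy": 0.125,"dz": 0.068,"wx": 0,"wy": 0,"wz": -3.6},{"dx": -0.2875,"dy": 0.125,"dz": 0.068,"wx": 0,"wy": 0,"wz": -3.6},{"dx": -0.2875,"dy": 0.125,"dz": 0.068,"wx": 0,"wy": 0,"wz": -3.6},{"dx": -0.2875,"dy": 0.125,"dz": 0.068,"wx": 0,"wy": 0,"wz": -3.6},{"dx": -0.2875,"dy": 0.125,"dz": 0.068,"wx": 0,"wy": 0,"wz": -3.6},{"dx": -0.2875,"dy": 0.125,"dz": 0.068,"wx": 0,"wy": 0,"wz": -3.6},{"dx": -0.2875,"dy": 0.125,"dz": 0.068,"wx": 0,"wy": 0,"wz": -3.6}])

```text
time_s: 1.1
tcp_pos: [0.4502, -0.3603, 0.1206]
ee_rot: [[-0.906, -0.424, -0.001], [-0.424, 0.906, 0.0], [0.001, 0.0, -1.0]]
wrist_force: [-0.2, -0.4, -0.6]
gripper_width: 0.998
```

```bash
python3 - <<'E'
from h import *
s=r.sense();print(s['time_s'],s['tcp_pos'],s['joints'].round(1),s['joint_velocities'].round(2),s['wrist_force'])
print(np.degrees(np.arctan2(s['ee_rot'][1,0],s['ee_rot'][0,0])))
im=grab('wrist','w2');crop(im,200,0,460,240,3,'w2c')
E
```

```text
1.1 [ 0.45020148 -0.36027392  0.12058984] [-22.6  20.7 -12.1   0.  -57.3 -42.4] [-1.64 -0.57  0.23  0.12  0.04  0.01] [-0.16561666 -0.39019544 -0.64260479]
-154.9256429094123
```

View pics/w2c.png

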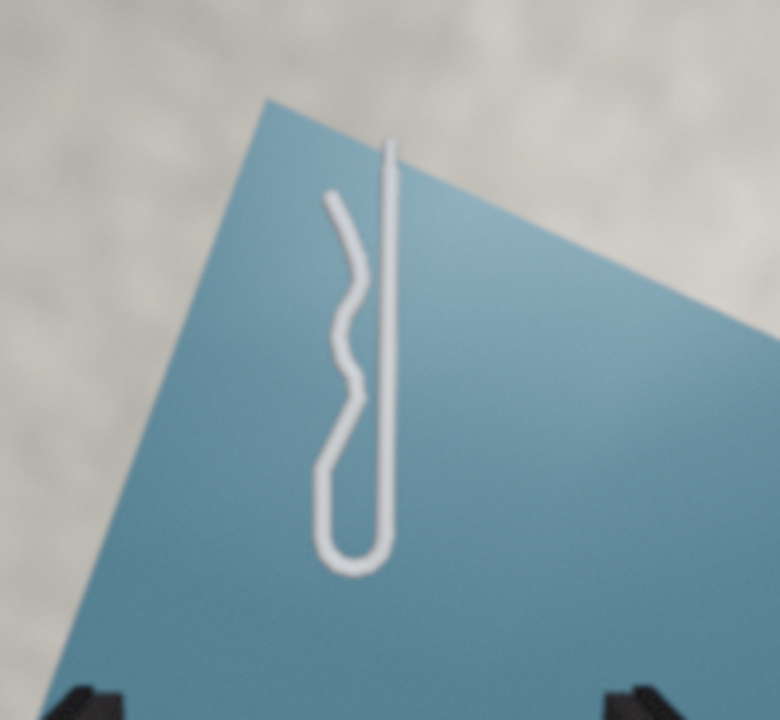

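The close crop shows the cotter: leg tip at crop (390,140), leg at (386,530) and closed end bottom at (354,577). The bow is on the left. This is the one meant.

```bash
python3 - <<'E'
from h import *
s=r.sense();c=cam('wrist',s)
im=cv2.imread('pics/w2.png').astype(int)
# bright non-blue: wire on liner : R high
q=lambda x,y:(200+(x+.5)/3-.5,(y+.5)/3-.5)
R=im[:,:,2]
def legcol(row):
    seg=R[row,322:336].astype(float);w=np.clip(seg-150,0,None);return 322+(w*np.arange(len(w))).sum()/w.sum()
L=[]
for row in range(75,170,5):
    u=legcol(row);L.append(onz(c,(u,row),.003))
L=np.array(L)
d=L[0]-L[-1];d/=np.linalg.norm(d);m=L.mean(0)
_,_,v=np.linalg.svd(L-m);v=v[0]*np.sign(v[0]@d);print('dir yaw',np.degrees(np.arctan2(v[1],v[0])),'resid mm',1e3*np.abs(np.cross(L-m,v)[:,2]).max())
tip=onz(c,q(390,139),.003);end=onz(c,q(354,577),.003);left=onz(c,q(314,510),.003);right=onz(c,q(395,510),.003)
print('tip',tip,'end',end,'len',(tip-end)@v,'width',np.linalg.norm(left-right))
o=m+((end-m)@v+.003)*v;print('origin',o, 'tip from leg', o+v*.134)
y=np.array([-v[1],v[0],0]);print('grip',o+.019*v+.0105*y,'mid',(left+right)/2)
E
```

```text
dir yaw -155.35354520917383 resid mm 0.6968086422369617
tip [ 0.32310638 -0.41080691  0.003     ] end [ 0.45197014 -0.36329938  0.003     ] len 0.13693554251368925 width 0.027131429060266943
origin [ 0.44482755 -0.35492589  0.003     ] tip from leg [ 0.32303518 -0.41080628  0.003     ]
grip [ 0.43193717 -0.37239266  0.003     ] mid [ 0.43108911 -0.37277834  0.003     ]
```

```bash
python3 - <<'E'
from h import *
goto([.66,.06,.44],180)
E
```

```text
d [-0.3682  0.2926 -0.3192] w [-0.0e+00 -1.0e-02  2.5e+01] rows 11.4
```

Request:
drive_tool(deltas=[{"dx": -0.368,"dy": 0.293,"dz": -0.319,"wx": 0,"wy": 0,"wz": 25},{"dx": -0.368,"dy": 0.293,"dz": -0.319,"wx": 0,"wy": 0,"wz": 25},{"dx": -0.368,"dy": 0.293,"dz": -0.319,"wx": 0,"wy": 0,"wz": 25},{"dx": -0.368,"dy": 0.293,"dz": -0.319,"wx": 0,"wy": 0,"wz": 25},{"dx": -0.368,"dy": 0.293,"dz": -0.319,"wx": 0,"wy": 0,"wz": 25},{"dx": -0.368,"dy": 0.293,"dz": -0.319,"wx": 0,"wy": 0,"wz": 25},{"dx": -0.368,"dy": 0.293,"dz": -0.319,"wx": 0,"wy": 0,"wz": 25},{"dx": -0.368,"dy": 0.293,"dz": -0.319,"wx": 0,"wy": 0,"wz": 25},{"dx": -0.368,"dy": 0.293,"dz": -0.319,"wx": 0,"wy": 0,"wz": 25},{"dx": -0.368,"dy": 0.293,"dz": -0.319,"wx": 0,"wy": 0,"wz": 25},{"dx": -0.368,"dy": 0.293,"dz": -0.319,"wx": 0,"wy": 0,"wz": 25},{"dx": -0.368,"dy": 0.293,"dz": -0.319,"wx": 0,"wy": 0,"wz": 25},{"dx": -0.368,"dy": 0.293,"dz": -0.319,"wx": 0,"wy": 0,"wz": 25},{"dx": -0.368,"dy": 0.293,"dz": -0.319,"wx": 0,"wy": 0,"wz": 25}], gripper=0)

```text
time_s: 2.55
tcp_pos: [0.6597, 0.0594, 0.4393]
ee_rot: [[-1.0, 0.001, -0.001], [0.001, 1.0, -0.0], [0.001, -0.0, -1.0]]
wrist_force: [-0.7, -0.2, 0.5]
gripper_width: 0.014
```

```bash
python3 - <<'E'
from h import *
s=r.sense();print(s['time_s'],s['tcp_pos'],s['joints'].round(1),s['joint_velocities'].round(2),s['wrist_force'])
import pickle;pickle.dump(s,open('s3.pkl','wb'))
im=grab('wrist','w3')
E
```

```text
2.55 [0.65973504 0.05940733 0.43929379] [  19.1   24.5   39.    -0.  -104.5 -109.2] [-0.75 -0.79 -1.61 -0.    0.05 -0.05] [-0.71133393 -0.1748205   0.52110436]
```

View pics/w3.png

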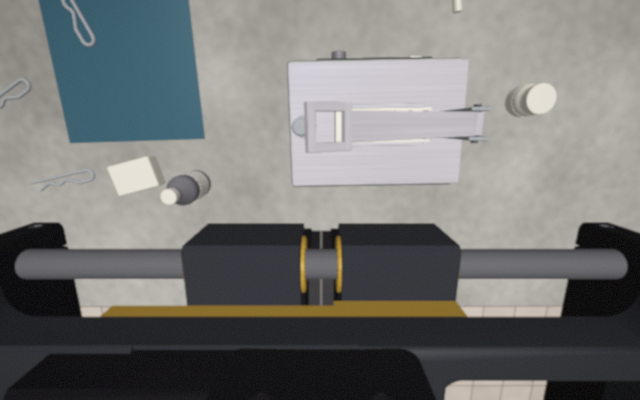

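```bash
python3 - <<'E'
from h import *
import pickle
s=pickle.load(open('s3.pkl','rb'));c=cam('wrist',s)
C=[onz(c,q,.095) for q in [(289,62),(467,59),(459,184),(292,185)]]
for p in C: print(p.round(4))
print('centre',np.mean(C,0),'lens',[np.linalg.norm(C[i]-C[i-1]).round(3) for i in range(4)])
for a,b in[(0,1),(3,2),(0,3),(1,2)]: print(np.degrees(np.arctan2(*(C[b]-C[a])[[1,0]])).round(2))
def onx(c,uv,x):
    o,d=ray(c,uv);return o+d*(x-o[0])/d[0]
print('hinge',onz(c,(478,107),.2),onz(c,(478,139),.2),'post',onz(c,(291,126),.219))
for k in [(304,126),(352,126)]:
  o,d=ray(c,k);
  for t in (.45,.6,.7): 
    pass
im=cv2.imread('pics/w3.png');crop(im,270,40,510,200,3,'w3c')
E
```

```text
[0.4963 0.0089 0.095 ]
[0.4923 0.2927 0.095 ]
[0.6946 0.301  0.095 ]
[0.6959 0.009  0.095 ]
centre [0.59479646 0.15288717 0.095     ] lens [np.float64(0.2), np.float64(0.284), np.float64(0.202), np.float64(0.292)]
90.81
90.25
0.02
2.34
hinge [0.57118059 0.26847863 0.2       ] [0.61292752 0.27342542 0.2       ] post [0.5952534 0.0209945 0.219    ]
```

View pics/w3c.png

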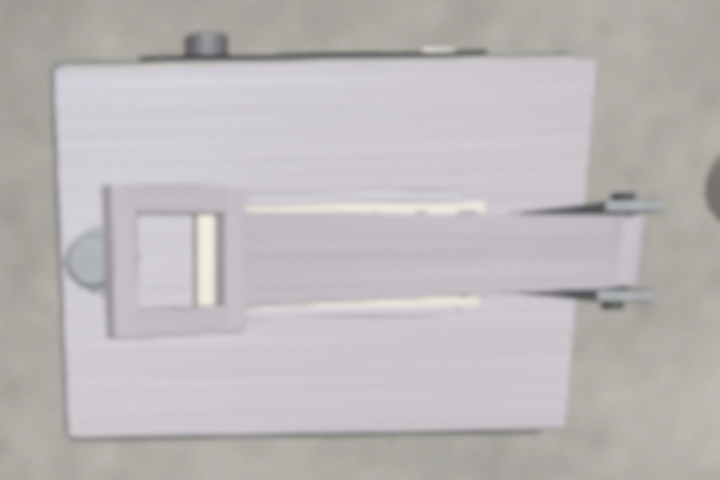

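Request:
drive_tool(deltas=[{"dx": 0.04,"dy": 0.03,"dz": 0.0,"wx": 0,"wy": 0,"wz": 0},{"dx": 0.065,"dy": 0.047,"dz": 0.03,"wx": 0,"wy": 0,"wz": 0},{"dx": 0.065,"dy": 0.047,"dz": 0.07,"wx": 0,"wy": 0,"wz": 0},{"dx": 0.065,"dy": 0.047,"dz": 0.09,"wx": 0,"wy": 0,"wz": 0},{"dx": 0.065,"dy": 0.047,"dz": 0.105,"wx": 0,"wy": 0,"wz": 0},{"dx": 0.065,"dy": 0.047,"dz": 0.12,"wx": 0,"wy": 0,"wz": 0},{"dx": 0.065,"dy": 0.047,"dz": 0.135,"wx": 0,"wy": 0,"wz": 0},{"dx": 0.065,"dy": 0.047,"dz": 0.15,"wx": 0,"wy": 0,"wz": 0},{"dx": 0.065,"dy": 0.047,"dz": 0.165,"wx": 0,"wy": 0,"wz": 0},{"dx": 0.065,"dy": 0.047,"dz": 0.18,"wx": 0,"wy": 0,"wz": 0}])

```text
time_s: 3.6
tcp_pos: [0.5939, 0.1054, 0.2593]
ee_rot: [[-1.0, 0.002, -0.0], [0.002, 1.0, -0.0], [0.0, -0.0, -1.0]]
wrist_force: [-0.4, -0.7, 2.6]
gripper_width: 0.008
```

```bash
python3 - <<'E'
from h import *
s=r.sense();print(s['time_s'],s['tcp_pos'],s['wrist_force'],s['moment'])
im=grab('scene','sc2');crop(im,330,120,450,240,5,'sc2c')
E
```

```text
3.6 [0.59394322 0.10537309 0.25933388] [-0.42970829 -0.67608532  2.60945049] [-0.09778262 -0.01700871 -0.0119846 ]
```

View pics/sc2c.png

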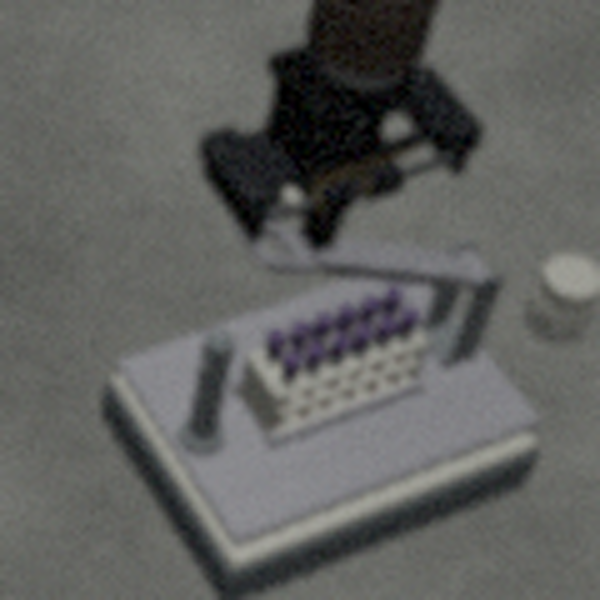

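The bar is being pushed down by the fingertips. It's in contact and follows with 2.6 N. I'll continue down.

Request:
drive_tool(deltas=[{"dx": 0,"dy": 0,"dz": 0.012,"wx": 0,"wy": 0,"wz": 0},{"dx": 0,"dy": 0,"dz": 0.024,"wx": 0,"wy": 0,"wz": 0},{"dx": 0,"dy": 0,"dz": 0.036,"wx": 0,"wy": 0,"wz": 0},{"dx": 0,"dy": 0,"dz": 0.046,"wx": 0,"wy": 0,"wz": 0},{"dx": 0,"dy": 0,"dz": 0.054,"wx": 0,"wy": 0,"wz": 0},{"dx": 0,"dy": 0,"dz": 0.06,"wx": 0,"wy": 0,"wz": 0},{"dx": 0,"dy": 0,"dz": 0.063,"wx": 0,"wy": 0,"wz": 0},{"dx": 0,"dy": 0,"dz": 0.065,"wx": 0,"wy": 0,"wz": 0},{"dx": 0,"dy": 0,"dz": 0.066,"wx": 0,"wy": 0,"wz": 0}])

```text
time_s: 4.55
tcp_pos: [0.5948, 0.1077, 0.1938]
ee_rot: [[-1.0, -0.0, 0.0], [-0.0, 1.0, 0.0], [-0.0, 0.0, -1.0]]
wrist_force: [-0.7, -1.4, 0.4]
gripper_width: 0.006
```

Request:
drive_tool(deltas=[{"dx": 0,"dy": 0,"dz": 0.001,"wx": 0,"wy": 0,"wz": 0},{"dx": 0,"dy": 0,"dz": 0.002,"wx": 0,"wy": 0,"wz": 0},{"dx": 0,"dy": 0,"dz": 0.003,"wx": 0,"wy": 0,"wz": 0},{"dx": 0,"dy": 0,"dz": 0.003,"wx": 0,"wy": 0,"wz": 0}])

```text
time_s: 4.95
tcp_pos: [0.5949, 0.1077, 0.1907]
ee_rot: [[-1.0, -0.0, 0.0], [-0.0, 1.0, 0.0], [-0.0, 0.0, -1.0]]
wrist_force: [0.3, -0.1, 1.5]
gripper_width: 0.005
```

Request:
drive_tool(deltas=[{"dx": 0,"dy": 0,"dz": 0.001,"wx": 0,"wy": 0,"wz": 0},{"dx": 0,"dy": 0,"dz": 0.002,"wx": 0,"wy": 0,"wz": 0},{"dx": 0,"dy": 0,"dz": 0.002,"wx": 0,"wy": 0,"wz": 0}])

```text
time_s: 5.25
tcp_pos: [0.5948, 0.1077, 0.1886]
ee_rot: [[-1.0, -0.0, 0.0], [-0.0, 1.0, 0.0], [-0.0, 0.0, -1.0]]
wrist_force: [-0.2, -0.8, -0.2]
gripper_width: 0.009
```

```bash
python3 - <<'E'
from h import *
s=r.sense();print(s['time_s'],s['tcp_pos'],s['wrist_force'],s['moment'])
im=grab('scene','sc3');crop(im,330,120,450,240,5,'sc3c')
im=grab('side','sd3');crop(im,260,100,360,220,5,'sd3c')
E
```

```text
5.25 [0.59484847 0.10769044 0.18857762] [-0.19009838 -0.76427737 -0.16165366] [-0.08062328 -0.04300639 -0.01105353]
```

View pics/sc3c.png

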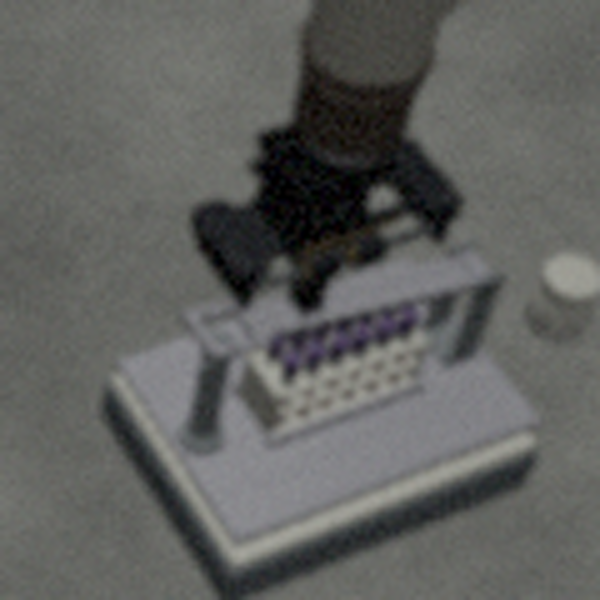

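View pics/sd3c.png

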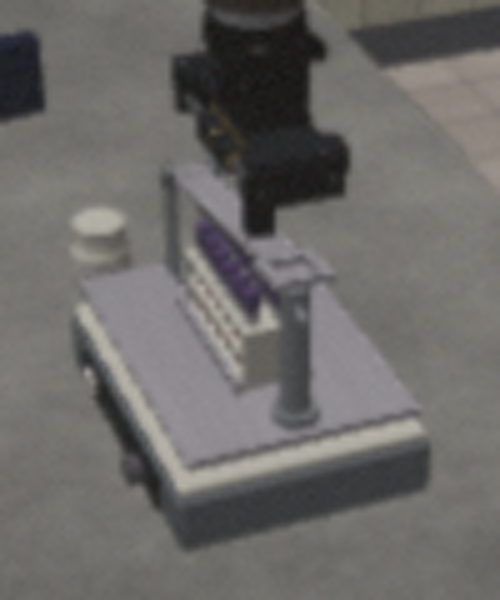

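```bash
python3 - <<'E'
from h import *
P=r.sense()['tcp_pos']
for n,f,b in [('scene','sc3',(360,150,420,210)),('side','sd3',(285,125,335,175))]:
    im=cv2.imread(f'pics/{f}.png');c=cam(n)
    x0,y0,x1,y1=b;k=10
    big=cv2.resize(im[y0:y1,x0:x1],None,fx=k,fy=k,interpolation=cv2.INTER_CUBIC);big=cv2.convertScaleAbs(big,alpha=1.6)
    for p,col in [(P,(0,0,255)),((.597,.033,.219),(0,255,0)),((.597,.033,.199),(255,0,0)),((.592,.273,.193),(0,255,255)),((.595,.107,.193),(255,255,0))]:
        u=(proj(c,p)-[x0,y0]+.5)*k;cv2.circle(big,tuple(u.astype(int)),4,col,-1)
    cv2.imwrite(f'pics/{f}z.png',big)
E
```

```text
(no output)
```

View pics/sc3z.png

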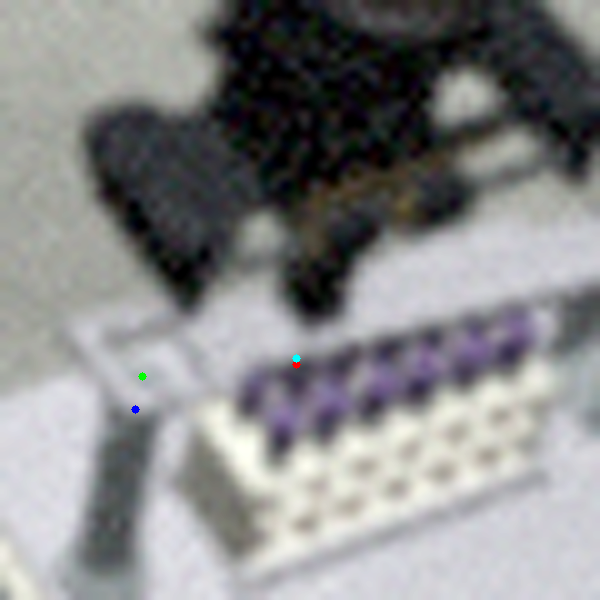

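View pics/sd3z.png

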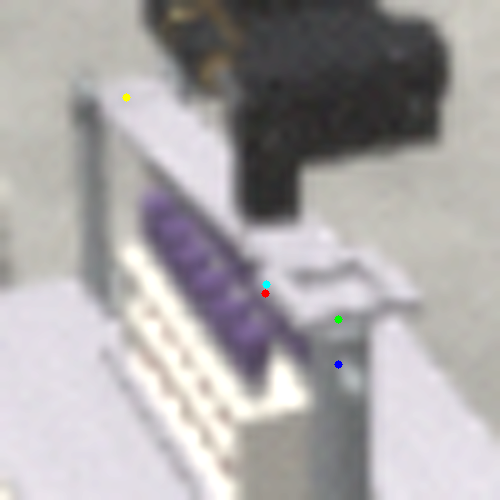

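```bash
python3 - <<'E'
from h import *
c=cam('side');im=cv2.imread('pics/side0.png');x0,y0,x1,y1=210,230,330,350;k=5
big=cv2.convertScaleAbs(cv2.resize(im[y0:y1,x0:x1],None,fx=k,fy=k,interpolation=cv2.INTER_CUBIC),alpha=1.6)
T=np.array([.22798,-.5812,.18766]);y=np.array([-.365,.931,0])
for w in(-.0435,0,.0435):
  for dz,col in((0,(0,0,255)),(.019,(0,255,0)),(.07,(255,0,0))):
    u=(proj(c,T+w*y+[0,0,dz])-[x0,y0]+.5)*k;cv2.circle(big,tuple(u.astype(int)),4,col,-1)
cv2.imwrite('pics/side0z.png',big)
w=cv2.imread('pics/w3.png');crop(w,180,200,460,330,2.8,'w3f')
E
```

View pics/side0z.png

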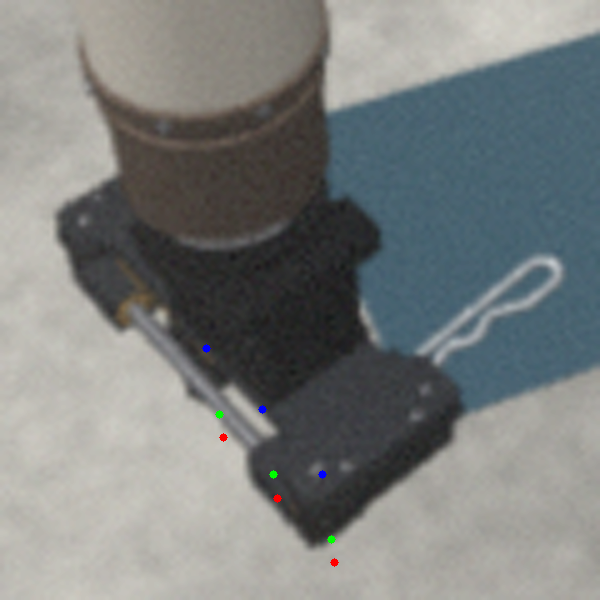

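View pics/w3f.png

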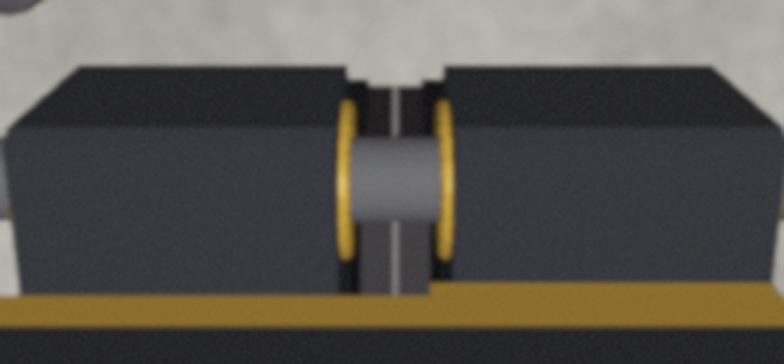

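The views disagree with the stated tool: the visible fingertips sit about 36 mm above the reported TCP, in both the side view and the wrist geometry. The bar is still about 0.19 rad up. The bar's hard stop (top at 193 mm) will calibrate this, so I'll keep pressing in small steps.

Request:
drive_tool(deltas=[{"dx": 0,"dy": 0,"dz": 0.004,"wx": 0,"wy": 0,"wz": 0},{"dx": 0,"dy": 0,"dz": 0.008,"wx": 0,"wy": 0,"wz": 0},{"dx": 0,"dy": 0,"dz": 0.012,"wx": 0,"wy": 0,"wz": 0},{"dx": 0,"dy": 0,"dz": 0.016,"wx": 0,"wy": 0,"wz": 0},{"dx": 0,"dy": 0,"dz": 0.02,"wx": 0,"wy": 0,"wz": 0}])

```text
time_s: 5.85
tcp_pos: [0.5947, 0.1076, 0.1682]
ee_rot: [[-1.0, -0.0, -0.0], [-0.0, 1.0, -0.0], [0.0, -0.0, -1.0]]
wrist_force: [-0.3, -0.1, 1.0]
gripper_width: 0.006
```

Request:
drive_tool(deltas=[{"dx": 0,"dy": 0,"dz": 0.002,"wx": 0,"wy": 0,"wz": 0},{"dx": 0,"dy": 0,"dz": 0.004,"wx": 0,"wy": 0,"wz": 0},{"dx": 0,"dy": 0,"dz": 0.006,"wx": 0,"wy": 0,"wz": 0},{"dx": 0,"dy": 0,"dz": 0.008,"wx": 0,"wy": 0,"wz": 0}])

```text
time_s: 6.25
tcp_pos: [0.5947, 0.1076, 0.1606]
ee_rot: [[-1.0, -0.0, -0.0], [-0.0, 1.0, 0.0], [0.0, 0.0, -1.0]]
wrist_force: [0.2, -0.8, 1.5]
gripper_width: 0.004
```

Request:
drive_tool(deltas=[{"dx": 0,"dy": 0,"dz": 0.001,"wx": 0,"wy": 0,"wz": 0},{"dx": 0,"dy": 0,"dz": 0.002,"wx": 0,"wy": 0,"wz": 0},{"dx": 0,"dy": 0,"dz": 0.003,"wx": 0,"wy": 0,"wz": 0},{"dx": 0,"dy": 0,"dz": 0.004,"wx": 0,"wy": 0,"wz": 0}])

```text
time_s: 6.65
tcp_pos: [0.5948, 0.1076, 0.1595]
ee_rot: [[-1.0, -0.001, 0.001], [-0.001, 1.0, -0.0], [-0.001, -0.0, -1.0]]
wrist_force: [-6.9, 0.1, 13.9]
gripper_width: 0.003
```

```bash
python3 - <<'E'
from h import *
s=r.sense();print(s['time_s'],s['tcp_pos'],s['wrist_force'],s['moment'])
P=s['tcp_pos']
for n,f,b in [('side','sd4',(285,125,335,175))]:
    im=grab(n,f);c=cam(n)
    x0,y0,x1,y1=b;k=10
    big=cv2.resize(im[y0:y1,x0:x1],None,fx=k,fy=k,interpolation=cv2.INTER_CUBIC);big=cv2.convertScaleAbs(big,alpha=1.6)
    for p,col in [(P,(0,0,255)),((.597,.033,.219),(0,255,0)),((.597,.033,.199),(255,0,0)),((.592,.273,.193),(0,255,255)),((.595,.107,.193),(255,255,0))]:
        u=(proj(c,p)-[x0,y0]+.5)*k;cv2.circle(big,tuple(u.astype(int)),4,col,-1)
    cv2.imwrite(f'pics/{f}z.png',big)
E
```

```text
6.65 [0.59482977 0.10763975 0.15953488] [-6.87166397  0.07910584 13.86077407] [0.04291574 1.9146015  0.00875339]
```

View pics/sd4z.png

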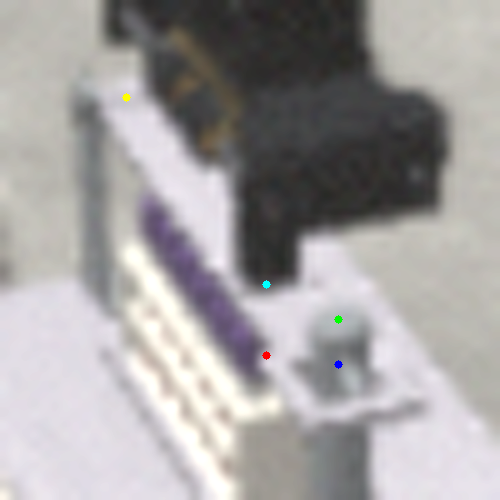

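The bar is on its hard stop (14 N) and the post stands through the eye. At that point the reported TCP was 33.5 mm below the real fingertips (193 mm bar top against 159.5 mm). I'll lift off and look at the post from above.

Request:
drive_tool(deltas=[{"dx": 0,"dy": 0,"dz": -0.03,"wx": 0,"wy": 0,"wz": 0},{"dx": 0,"dy": 0,"dz": -0.06,"wx": 0,"wy": 0,"wz": 0},{"dx": -0.03,"dy": -0.04,"dz": -0.1,"wx": 0,"wy": 0,"wz": 0},{"dx": -0.066,"dy": -0.077,"dz": -0.14,"wx": 0,"wy": 0,"wz": 0},{"dx": -0.066,"dy": -0.077,"dz": -0.14,"wx": 0,"wy": 0,"wz": 0},{"dx": -0.066,"dy": -0.077,"dz": -0.14,"wx": 0,"wy": 0,"wz": 0},{"dx": -0.066,"dy": -0.077,"dz": -0.14,"wx": 0,"wy": 0,"wz": 0},{"dx": -0.066,"dy": -0.077,"dz": -0.14,"wx": 0,"wy": 0,"wz": 0}], gripper=0.6)

```text
time_s: 7.5
tcp_pos: [0.6599, 0.0314, 0.2953]
ee_rot: [[-1.0, -0.001, -0.003], [-0.001, 1.0, 0.0], [0.003, 0.0, -1.0]]
wrist_force: [-0.0, -0.4, -0.6]
gripper_width: 0.578
```

```bash
python3 - <<'E'
from h import *
s=r.sense();print(s['time_s'],s['tcp_pos'],s['joint_velocities'].round(2),s['wrist_force'],s['gripper_width'])
import pickle;pickle.dump(s,open('s5.pkl','wb'))
im=grab('wrist','w5')
E
```

```text
7.5 [0.65987422 0.03139629 0.29528314] [ 0.43 -0.34 -0.34  0.37 -0.14  0.09] [-0.0038081  -0.38549325 -0.56078101] 0.5781506723755291
```

View pics/w5.png

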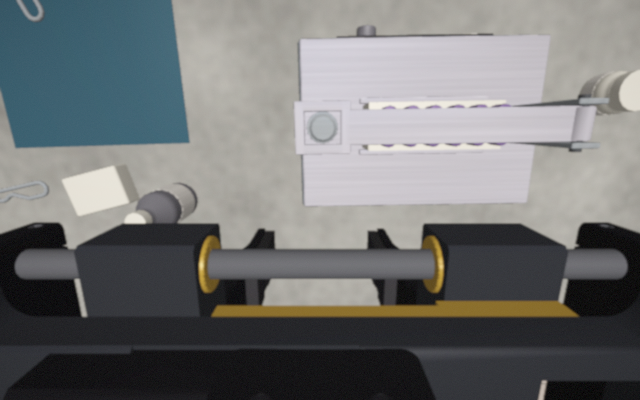

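```bash
python3 - <<'E'
from h import *
import pickle
s=pickle.load(open('s5.pkl','rb'));c=cam('wrist',s)
im=cv2.imread('pics/w5.png');crop(im,285,80,615,170,2.4,'w5c')
hsv=cv2.cvtColor(im,cv2.COLOR_BGR2HSV)
crop(im,285,90,365,165,8,'w5p')
C=[onz(c,q,.095) for q in [(300,39),(548,35),(528,203),(304,206)]]
for p in C: print(p.round(4))
print('centre',np.mean(C,0).round(4),'lens',[np.linalg.norm(C[i]-C[i-1]).round(3) for i in range(4)])
for a,b in[(0,1),(3,2)]: print(np.degrees(np.arctan2(*(C[b]-C[a])[[1,0]])).round(2))
E
```

```text
[0.4975 0.0073 0.095 ]
[0.4932 0.2928 0.095 ]
[0.6924 0.3012 0.095 ]
[0.6964 0.0094 0.095 ]
centre [0.5949 0.1527 0.095 ] lens [np.float64(0.199), np.float64(0.286), np.float64(0.199), np.float64(0.292)]
90.88
90.8
```

View pics/w5c.png

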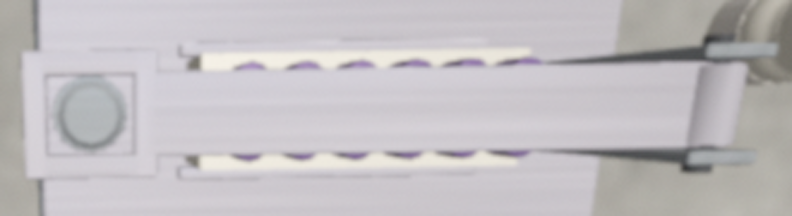

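View pics/w5p.png

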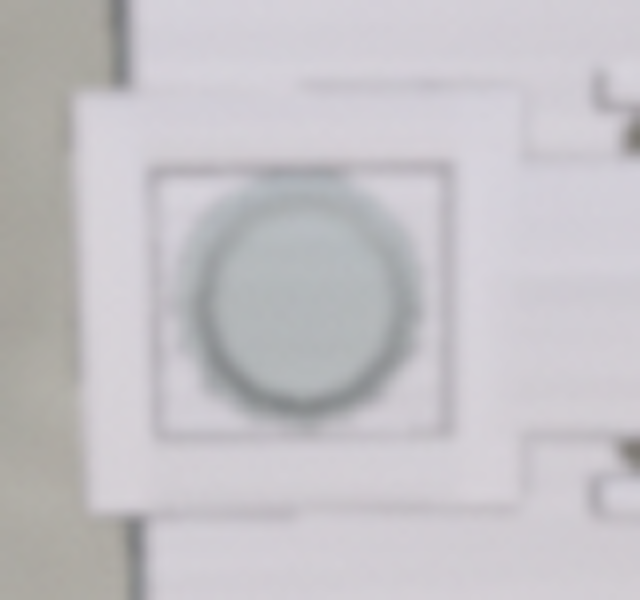

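```bash
python3 - <<'E'
from h import *
import pickle
s=pickle.load(open('s5.pkl','rb'));c=cam('wrist',s)
p8=lambda x,y:(285+(x+.5)/8-.5,90+(y+.5)/8-.5)
b=lambda x,y:(285+(x+.5)/2.4-.5,80+(y+.5)/2.4-.5)
print('top',onz(c,p8(308,300),.219),'outer',onz(c,p8(305,308),.217))
for a,d in [((398,300),(218,300)),((308,208),(308,393))]: print('dia in',np.linalg.norm(onz(c,p8(*a),.219)-onz(c,p8(*d),.219)))
m=[]
for x,y1,y2 in[(160,72,152),(680,63,151)]:
    u,v=onz(c,b(x,y1),.193),onz(c,b(x,y2),.193);print(u,v,np.linalg.norm(u-v));m.append((u+v)/2)
print(m,np.degrees(np.arctan2(*(m[1]-m[0])[[1,0]])))
eye=[onz(c,p8(*q),.193) for q in[(80,95),(95,512),(520,92),(522,505)]];print(np.round(eye,4),np.mean(eye,0))
E
```

```text
top [0.5957432 0.03309   0.219    ] outer [0.59658044 0.03278871 0.217     ]
dia in 0.01900912437688562
dia in 0.018998739932337274
[0.58043368 0.05913748 0.193     ] [0.6103991  0.05984611 0.193     ] 0.029973801962545985
[0.57706434 0.25662264 0.193     ] [0.6099439 0.2628077 0.193    ] 0.03345624270362864
[array([0.59541639, 0.0594918 , 0.193     ]), array([0.59350412, 0.25971517, 0.193     ])] 90.54719760149295
[[0.5732 0.0074 0.193 ]
 [0.6202 0.0082 0.193 ]
 [0.5729 0.0573 0.193 ]
 [0.6194 0.0586 0.193 ]] [0.59642026 0.03287442 0.193     ]
```

```bash
python3 - <<'E'
from h import *
goto([.432,-.3724,.05],-155.35)
E
```

```text
d [ 0.2278 -0.4035  0.246 ] w [  0.03  -0.14 -24.57] rows 10.5
```

Request:
drive_tool(deltas=[{"dx": 0.02,"dy": -0.035,"dz": 0,"wx": 0,"wy": 0,"wz": 0},{"dx": 0.044,"dy": -0.076,"dz": 0,"wx": 0,"wy": 0,"wz": -8},{"dx": 0.068,"dy": -0.117,"dz": 0.0,"wx": 0,"wy": 0,"wz": -16},{"dx": 0.092,"dy": -0.16,"dz": 0.0,"wx": 0,"wy": 0,"wz": -24.6},{"dx": 0.116,"dy": -0.2,"dz": 0.02,"wx": 0,"wy": 0,"wz": -24.6},{"dx": 0.228,"dy": -0.4035,"dz": 0.246,"wx": 0,"wy": -0.1,"wz": -24.6},{"dx": 0.228,"dy": -0.4035,"dz": 0.246,"wx": 0,"wy": -0.1,"wz": -24.6},{"dx": 0.228,"dy": -0.4035,"dz": 0.246,"wx": 0,"wy": -0.1,"wz": -24.6},{"dx": 0.228,"dy": -0.4035,"dz": 0.246,"wx": 0,"wy": -0.1,"wz": -24.6},{"dx": 0.228,"dy": -0.4035,"dz": 0.246,"wx": 0,"wy": -0.1,"wz": -24.6},{"dx": 0.228,"dy": -0.4035,"dz": 0.246,"wx": 0,"wy": -0.1,"wz": -24.6},{"dx": 0.228,"dy": -0.4035,"dz": 0.246,"wx": 0,"wy": -0.1,"wz": -24.6},{"dx": 0.228,"dy": -0.4035,"dz": 0.246,"wx": 0,"wy": -0.1,"wz": -24.6},{"dx": 0.228,"dy": -0.4035,"dz": 0.246,"wx": 0,"wy": -0.1,"wz": -24.6}])

```text
time_s: 8.95
tcp_pos: [0.4329, -0.3724, 0.0506]
ee_rot: [[-0.909, -0.417, 0.001], [-0.417, 0.909, 0.001], [-0.001, 0.0, -1.0]]
wrist_force: [0.3, -1.1, -0.1]
gripper_width: 0.598
```

```bash
python3 - <<'E'
from h import *
s=r.sense();print(s['time_s'],s['tcp_pos'],s['joint_velocities'].round(2),s['wrist_force'],s['gripper_width'])
goto([.432,-.3724,-.026],-155.35,s)
im=grab('wrist','w6')
E
```

```text
8.95 [ 0.43286556 -0.37243785  0.05057918] [ 1.14 -1.44  1.46  0.31  0.08 -0.  ] [ 0.29049224 -1.10910118 -0.13082772] 0.5977697436194609
d [0.0009 0.0004 0.0766] w [ 0.    0.06 -0.  ] rows 1.5
```

View pics/w6.png

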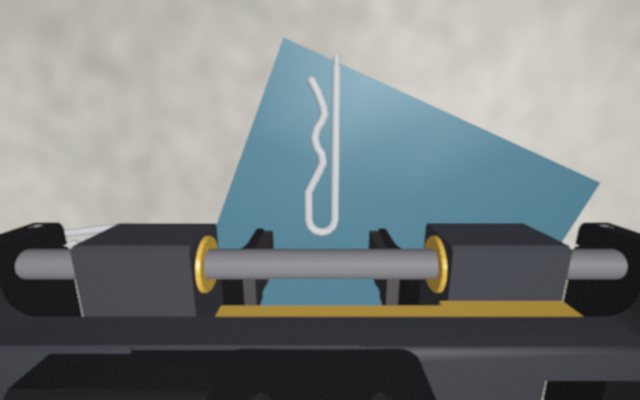

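The cotter U (cols 306–337, row 232) is centred between the jaws. Descending.

Request:
drive_tool(deltas=[{"dx": 0.001,"dy": 0.0,"dz": 0.03,"wx": 0,"wy": 0,"wz": 0},{"dx": 0.001,"dy": 0.0,"dz": 0.055,"wx": 0,"wy": 0,"wz": 0},{"dx": 0.001,"dy": 0.0,"dz": 0.07,"wx": 0,"wy": 0,"wz": 0},{"dx": 0.001,"dy": 0.0,"dz": 0.076,"wx": 0,"wy": 0,"wz": 0},{"dx": 0.001,"dy": 0.0,"dz": 0.076,"wx": 0,"wy": 0,"wz": 0}])

```text
time_s: 9.5
tcp_pos: [0.4331, -0.3726, -0.0248]
ee_rot: [[-0.908, -0.418, 0.002], [-0.418, 0.908, 0.0], [-0.002, -0.001, -1.0]]
wrist_force: [0.5, -0.3, -0.2]
gripper_width: 0.597
```

```bash
python3 - <<'E'
from h import *
s=r.sense();print(s['time_s'],s['tcp_pos'],s['wrist_force'],s['gripper_width'])
im=grab('wrist','w7');crop(im,220,0,420,320,1.8,'w7c');crop(grab('side','sd7'),260,250,340,330,7,'sd7c')
E
```

```text
9.5 [ 0.43307538 -0.37263577 -0.02479603] [ 0.50449441 -0.25245343 -0.16972741] 0.5966181783990813
```

View pics/w7c.png

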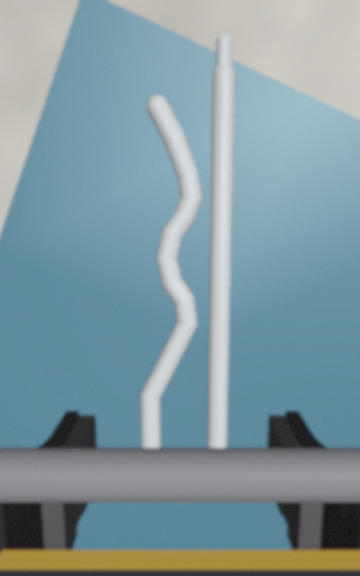

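View pics/sd7c.png

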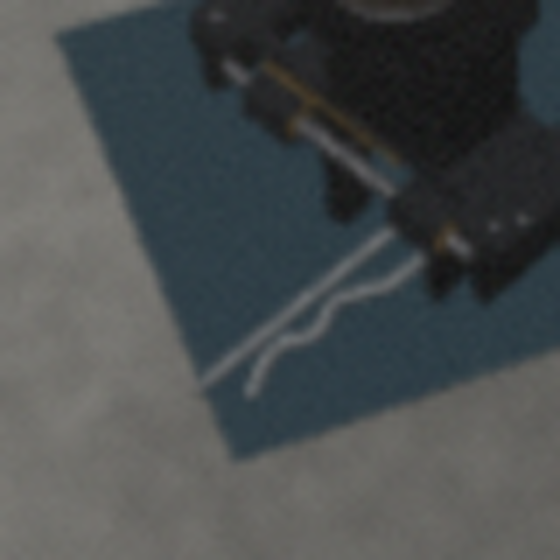

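Request:
drive_tool(deltas=[{"dx": 0,"dy": 0.0,"dz": 0.003,"wx": 0,"wy": 0,"wz": 0},{"dx": 0,"dy": 0.0,"dz": 0.006,"wx": 0,"wy": 0,"wz": 0},{"dx": 0,"dy": 0.0,"dz": 0.007,"wx": 0,"wy": 0,"wz": 0},{"dx": 0,"dy": 0.0,"dz": 0.0078,"wx": 0,"wy": 0,"wz": 0},{"dx": 0,"dy": 0.0,"dz": 0.0078,"wx": 0,"wy": 0,"wz": 0}])

```text
time_s: 10.1
tcp_pos: [0.4321, -0.3733, -0.0331]
ee_rot: [[-0.909, -0.416, 0.002], [-0.416, 0.909, 0.0], [-0.002, -0.0, -1.0]]
wrist_force: [-0.9, 0.8, -0.7]
gripper_width: 0.6
```

No contact force yet. Closing.

Request:
drive_tool(deltas=[{"dx": 0,"dy": 0.0,"dz": 0,"wx": 0,"wy": 0,"wz": 0},{"dx": 0,"dy": 0.0,"dz": 0,"wx": 0,"wy": 0,"wz": 0},{"dx": 0,"dy": 0.0,"dz": 0,"wx": 0,"wy": 0,"wz": 0},{"dx": 0,"dy": 0.0,"dz": 0,"wx": 0,"wy": 0,"wz": 0},{"dx": 0,"dy": 0.0,"dz": 0,"wx": 0,"wy": 0,"wz": 0},{"dx": 0,"dy": 0.0,"dz": 0,"wx": 0,"wy": 0,"wz": 0}], gripper=0)

```text
time_s: 10.7
tcp_pos: [0.4322, -0.3733, -0.033]
ee_rot: [[-0.909, -0.417, 0.002], [-0.417, 0.909, 0.0], [-0.002, -0.0, -1.0]]
wrist_force: [-1.0, -0.4, 0.6]
gripper_width: 0.3
```

Request:
drive_tool(deltas=[{"dx": 0,"dy": 0.0,"dz": -0.02,"wx": 0,"wy": 0,"wz": 0},{"dx": 0,"dy": 0.0,"dz": -0.05,"wx": 0,"wy": 0,"wz": 0},{"dx": 0,"dy": 0.0,"dz": -0.1,"wx": 0,"wy": 0,"wz": 0},{"dx": 0,"dy": 0.0,"dz": -0.1,"wx": 0,"wy": 0,"wz": 0},{"dx": 0,"dy": 0.0,"dz": -0.1,"wx": 0,"wy": 0,"wz": 0}])

```text
time_s: 11.2
tcp_pos: [0.4326, -0.3735, 0.0682]
ee_rot: [[-0.909, -0.416, 0.005], [-0.416, 0.909, -0.001], [-0.004, -0.002, -1.0]]
wrist_force: [-0.3, -0.7, -2.0]
gripper_width: 0.301
```

```bash
python3 - <<'E'
from h import *
s=r.sense();print(s['time_s'],s['tcp_pos'],s['wrist_force'],s['gripper_width'])
import pickle;pickle.dump(s,open('s8.pkl','wb'))
im=grab('wrist','w8');crop(im,240,0,400,320,1.8,'w8c');crop(grab('side','sd8'),240,230,340,330,6,'sd8c')
E
```

```text
11.2 [ 0.43262    -0.37345602  0.06820205] [-0.27041556 -0.65245616 -2.0401618 ] 0.3008280995449992
```

View pics/w8c.png

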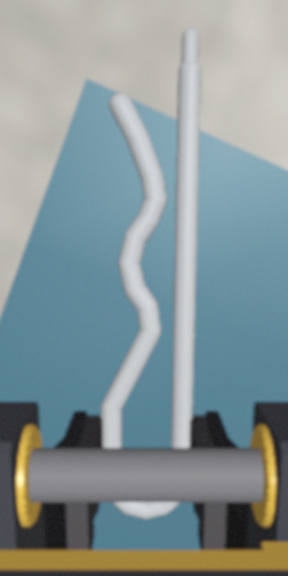

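View pics/sd8c.png

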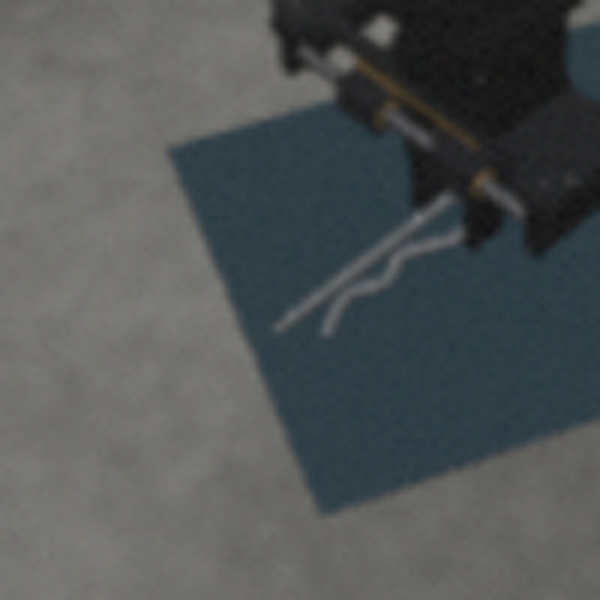

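```bash
python3 - <<'E'
from h import *
import pickle
s=pickle.load(open('s8.pkl','rb'));c=cam('wrist',s)
w=lambda x,y:(240+(x+.5)/1.8-.5,(y+.5)/1.8-.5)
R=s['ee_rot'];T=s['tcp_pos'];zp=T[2]+.036
tl=lambda P:(R.T@(P-T)*1000).round(1)
tip=onz(c,w(190,31),zp)
print('plane tip tool mm',tl(tip),'end',tl(onz(c,w(147,518),zp)), 'leg near',tl(onz(c,w(181,440),zp)),'leg mid',tl(onz(c,w(185,250),zp)))
cs=cam('side');sp=(240+(278+.5)/6-.5,230+(329+.5)/6-.5)
P,e=tri(c,w(190,31),cs,sp);print('tri',P,tl(P),e)
for dz in(-.04,-.036,-.03,-.02): print(dz,tl(onz(c,w(190,31),T[2]-dz)), (proj(cs,onz(c,w(190,31),T[2]-dz))-[240,230])*6)
E
```

```text
plane tip tool mm [113.8  11.2 -36.5] end [-23.3   0.3 -35.9] leg near [  2.8  10.6 -36. ] leg mid [ 59.2  10.8 -36.3]
tri [ 0.32558062 -0.41081173  0.1062862 ] [112.7  10.5 -38.6] 0.0014269423175571453
-0.04 [112.6  10.9 -40.5] [273.39135913 322.9121885 ]
-0.036 [113.8  11.2 -36.5] [271.6411221  329.31239326]
-0.03 [115.6  11.6 -30.5] [269.02843923 338.86635949]
-0.02 [118.6  12.4 -20.5] [264.70743683 354.66724805]
```

```bash
python3 - <<'E'
from h import *
goto([.5858,-.105,.30],-5)
E
```

```text
d [-0.2523  0.1794 -0.2337] w [-1.0000e-02  1.5000e-01 -1.5041e+02] rows 17.5
```

Request:
drive_tool(deltas=[{"dx": 0,"dy": 0,"dz": -0.05,"wx": 0,"wy": 0,"wz": -8},{"dx": 0,"dy": 0,"dz": -0.1,"wx": 0,"wy": 0,"wz": -16},{"dx": 0,"dy": 0,"dz": -0.15,"wx": 0,"wy": 0,"wz": -24},{"dx": -0.02,"dy": 0.015,"dz": -0.19,"wx": 0,"wy": 0,"wz": -32},{"dx": -0.045,"dy": 0.03,"dz": -0.22,"wx": 0,"wy": 0,"wz": -40},{"dx": -0.07,"dy": 0.05,"dz": -0.234,"wx": 0,"wy": 0,"wz": -48},{"dx": -0.095,"dy": 0.068,"dz": -0.234,"wx": 0,"wy": 0,"wz": -56},{"dx": -0.12,"dy": 0.085,"dz": -0.234,"wx": 0,"wy": 0,"wz": -64},{"dx": -0.145,"dy": 0.104,"dz": -0.234,"wx": 0,"wy": 0,"wz": -72},{"dx": -0.17,"dy": 0.12,"dz": -0.234,"wx": 0,"wy": 0,"wz": -80},{"dx": -0.195,"dy": 0.138,"dz": -0.234,"wx": 0,"wy": 0,"wz": -88},{"dx": -0.22,"dy": 0.156,"dz": -0.234,"wx": 0,"wy": 0,"wz": -96},{"dx": -0.24,"dy": 0.17,"dz": -0.234,"wx": 0,"wy": 0,"wz": -104},{"dx": -0.252,"dy": 0.179,"dz": -0.234,"wx": 0,"wy": 0,"wz": -112},{"dx": -0.252,"dy": 0.179,"dz": -0.234,"wx": 0,"wy": 0,"wz": -120},{"dx": -0.252,"dy": 0.179,"dz": -0.234,"wx": 0,"wy": 0,"wz": -128},{"dx": -0.252,"dy": 0.179,"dz": -0.234,"wx": 0,"wy": 0,"wz": -136},{"dx": -0.252,"dy": 0.179,"dz": -0.234,"wx": 0,"wy": 0,"wz": -144},{"dx": -0.252,"dy": 0.179,"dz": -0.234,"wx": 0,"wy": 0,"wz": -150.4},{"dx": -0.252,"dy": 0.179,"dz": -0.234,"wx": 0,"wy": 0,"wz": -150.4}])

```text
time_s: 13.3
tcp_pos: [0.5856, -0.1056, 0.2989]
ee_rot: [[0.996, -0.087, -0.003], [-0.087, -0.996, 0.0], [-0.003, -0.0, -1.0]]
wrist_force: [0.1, 0.5, -1.1]
gripper_width: 0.294
```

```bash
python3 - <<'E'
from h import *
s=r.sense();print(s['joints'].round(1))
goto([.5858,-.105,.25],90.6)
E
```

```text
[  5.3  16.2   7.5  -0.  -81.4  79.7]
d [ 0.0003 -0.0006  0.0489] w [ -0.14   0.11 -95.6 ] rows 11.1
```

Request:
drive_tool(deltas=[{"dx": 0,"dy": 0,"dz": 0,"wx": 0,"wy": 0,"wz": -8.5},{"dx": 0,"dy": 0,"dz": 0,"wx": 0,"wy": 0,"wz": -17},{"dx": 0,"dy": 0,"dz": 0,"wx": 0,"wy": 0,"wz": -25.5},{"dx": 0,"dy": 0,"dz": 0,"wx": 0,"wy": 0,"wz": -34},{"dx": 0,"dy": 0,"dz": 0,"wx": 0,"wy": 0,"wz": -42.5},{"dx": 0,"dy": 0,"dz": 0,"wx": 0,"wy": 0,"wz": -51},{"dx": 0,"dy": 0,"dz": 0,"wx": 0,"wy": 0,"wz": -59.5},{"dx": 0,"dy": 0,"dz": 0,"wx": 0,"wy": 0,"wz": -68},{"dx": 0,"dy": 0,"dz": 0.01,"wx": 0,"wy": 0,"wz": -76.5},{"dx": 0,"dy": 0,"dz": 0.02,"wx": 0,"wy": 0,"wz": -85},{"dx": 0,"dy": 0,"dz": 0.04,"wx": 0,"wy": 0,"wz": -92},{"dx": 0,"dy": -0.0006,"dz": 0.049,"wx": 0,"wy": 0,"wz": -95.6},{"dx": 0,"dy": -0.0006,"dz": 0.049,"wx": 0,"wy": 0,"wz": -95.6},{"dx": 0,"dy": -0.0006,"dz": 0.049,"wx": 0,"wy": 0,"wz": -95.6}])

```text
time_s: 14.7
tcp_pos: [0.5863, -0.1052, 0.2518]
ee_rot: [[-0.008, 1.0, 0.0], [1.0, 0.008, -0.0], [-0.0, 0.0, -1.0]]
wrist_force: [-0.0, 0.0, -0.7]
gripper_width: 0.295
```

```bash
python3 - <<'E'
from h import *
s=r.sense();print(s['time_s'],s['tcp_pos'],s['ee_rot'].round(4),s['joints'].round(1),s['wrist_force'],s['gripper_width'])
import pickle;pickle.dump(s,open('s9.pkl','wb'))
im=grab('wrist','w9')
E
```

```text
14.7 [ 0.58629286 -0.10521122  0.25179715] [[-8.1e-03  1.0e+00  5.0e-04]
 [ 1.0e+00  8.1e-03 -1.0e-04]
 [-1.0e-04  5.0e-04 -1.0e+00]] [  5.4  17.1   2.2   0.  -75.1 175.1] [-0.02088008  0.00271348 -0.69839036] 0.29479084877362055
```

View pics/w9.png

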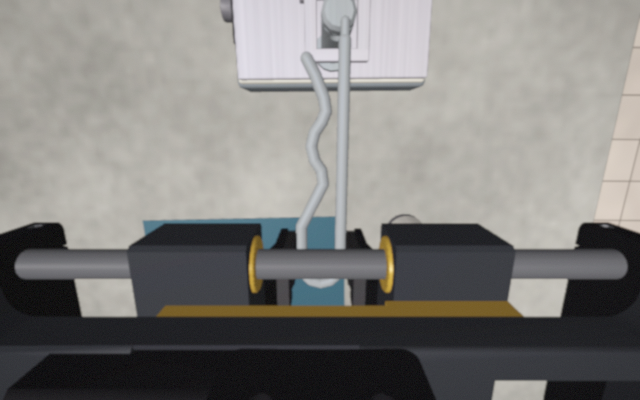

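```bash
python3 - <<'E'
from h import *
im=cv2.imread('pics/w9.png');crop(im,290,0,390,110,6,'w9c')
E
```

```text
(no output)
```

View pics/w9c.png

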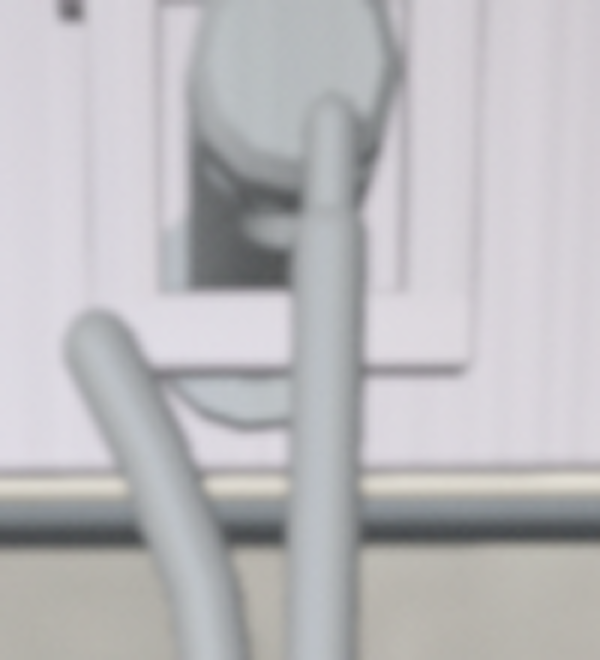

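```bash
python3 - <<'E'
from h import *
import pickle
s=pickle.load(open('s9.pkl','rb'));c=cam('wrist',s);T=s['tcp_pos']
p=lambda x,y:(290+(x+.5)/6-.5,(y+.5)/6-.5)
zc=T[2]+.0365
tip=onz(c,p(331,95),zc);post=onz(c,p(296,72),.219);po=onz(c,p(296,75),.217)
leg=[onz(c,p(x,y),zc) for x,y in[(329,240),(321,640)]]
print('tip',tip,'post',post,po,'leg',leg,'legdir',np.degrees(np.arctan2(*(leg[0]-leg[1])[[1,0]])))
for q in[(158,290),(405,290),(465,370)]: print('eye',onz(c,p(*q),.193))
print('platform edge',np.degrees(np.arctan2(*(onz(c,(426,80),.095)-onz(c,(240,83),.095))[[1,0]])))
E
```

```text
tip [0.59586741 0.00842961 0.28829715] post [0.59661709 0.03171674 0.219     ] [0.596723   0.03204893 0.217     ] leg [array([ 0.59597378, -0.00165715,  0.28829715]), array([ 0.59608495, -0.03133605,  0.28829715])] legdir 90.21461125859894
eye [0.5812692  0.01546917 0.193     ]
eye [0.61198919 0.01570222 0.193     ]
eye [0.61984844 0.00653862 0.193     ]
platform edge 1.3022432543824944
```

The leg tip (345,15 px) is at x = 0.5959 and the post axis at x = 0.5966, so they're about 0.7 mm apart. Fine-tuning and descending to hole height.

Request:
drive_tool(deltas=[{"dx": -0.003,"dy": 0.0013,"dz": 0.03,"wx": 0,"wy": 0,"wz": -0.3},{"dx": -0.003,"dy": 0.0013,"dz": 0.06,"wx": 0,"wy": 0,"wz": -0.3},{"dx": -0.003,"dy": 0.0013,"dz": 0.075,"wx": 0,"wy": 0,"wz": -0.3},{"dx": -0.003,"dy": 0.0013,"dz": 0.084,"wx": 0,"wy": 0,"wz": -0.3},{"dx": -0.003,"dy": 0.0013,"dz": 0.0885,"wx": 0,"wy": 0,"wz": -0.3},{"dx": -0.003,"dy": 0.0013,"dz": 0.0885,"wx": 0,"wy": 0,"wz": -0.3},{"dx": -0.003,"dy": 0.0013,"dz": 0.0885,"wx": 0,"wy": 0,"wz": -0.3},{"dx": -0.003,"dy": 0.0013,"dz": 0.0885,"wx": 0,"wy": 0,"wz": -0.3}])

```text
time_s: 15.55
tcp_pos: [0.5884, -0.108, 0.1649]
ee_rot: [[-0.016, 1.0, 0.004], [1.0, 0.016, 0.0], [0.0, 0.004, -1.0]]
wrist_force: [-0.2, 0.6, -2.6]
gripper_width: 0.295
```

```bash
python3 - <<'E'
from h import *
s=r.sense();print(s['time_s'],s['tcp_pos'],s['ee_rot'].round(4).tolist(),s['joints'].round(1),s['wrist_force'],s['gripper_width'])
import pickle;pickle.dump(s,open('s10.pkl','wb'))
im=grab('wrist','w10');crop(im,290,0,390,110,6,'w10c')
crop(grab('side','sd10'),280,125,340,180,10,'sd10c')
E
```

```text
15.55 [ 0.58842612 -0.10804666  0.16492622] [[-0.0159, 0.9999, 0.0038], [0.9999, 0.0159, 0.0003], [0.0003, 0.0038, -1.0]] [  5.1  20.3  -5.7   0.  -63.7 175.8] [-0.22350366  0.61125782 -2.55236681] 0.29518808060172746
```

View pics/w10c.png

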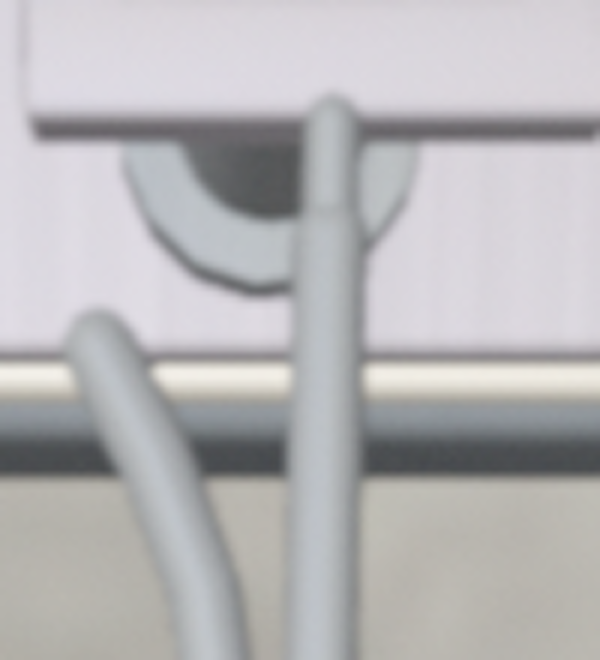

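View pics/sd10c.png

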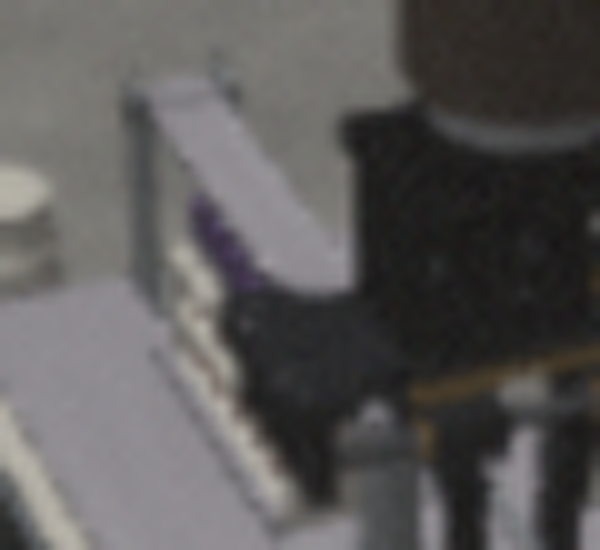

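```bash
python3 - <<'E'
from h import *
import pickle
s=pickle.load(open('s10.pkl','rb'));c=cam('wrist',s);T=s['tcp_pos'];R=s['ee_rot']
p=lambda x,y:(290+(x+.5)/6-.5,(y+.5)/6-.5)
zc=T[2]+.0365
print('z',zc,'tip model',T+R@[.1138,.011,-.0365],'seat',T+R@[.0548,.0108,-.0362])
print('tip',onz(c,p(331,95),zc),'leg',onz(c,p(324,640),zc),'flange',onz(c,p(270,150),.099),'post low',onz(c,p((185+355)/2,150),.15))
print('edge',onz(c,p(35,130),.191),onz(c,p(590,130),.191))
E
python3 - <<'E'
E
```

```text
z 0.2014262163201976 tip model [0.59747133 0.0059019  0.20149942] seat [ 0.59821327 -0.05309368  0.20118228]
tip [0.59699421 0.00567748 0.20142622] leg [ 0.5977659  -0.03410252  0.20142622] flange [0.59645506 0.03058959 0.099     ] post low [0.5944566  0.01626148 0.15      ]
edge [0.57365956 0.00590174 0.191     ] [0.6189165  0.00664353 0.191     ]
```

Request:
drive_tool(deltas=[{"dx": 0,"dy": -0.0003,"dz": 0.001,"wx": 0,"wy": 0,"wz": 0},{"dx": 0,"dy": -0.0003,"dz": 0.0015,"wx": 0,"wy": 0,"wz": 0},{"dx": 0,"dy": -0.0003,"dz": 0.0015,"wx": 0,"wy": 0,"wz": 0}])

```text
time_s: 15.95
tcp_pos: [0.5874, -0.108, 0.1622]
ee_rot: [[-0.016, 1.0, 0.001], [1.0, 0.016, 0.0], [0.0, 0.001, -1.0]]
wrist_force: [-0.4, 0.0, -1.2]
gripper_width: 0.293
```

Request:
drive_tool(deltas=[{"dx": 0.006,"dy": 0.0003,"dz": -0.0004,"wx": 0,"wy": 0,"wz": 0},{"dx": 0.011,"dy": 0.0003,"dz": -0.0004,"wx": 0,"wy": 0,"wz": 0},{"dx": 0.014,"dy": 0.0003,"dz": -0.0004,"wx": 0,"wy": 0,"wz": 0},{"dx": 0.017,"dy": 0.0003,"dz": -0.0004,"wx": 0,"wy": 0,"wz": 0},{"dx": 0.02,"dy": 0.0003,"dz": -0.0004,"wx": 0,"wy": 0,"wz": 0}])

```text
time_s: 16.45
tcp_pos: [0.5874, -0.0877, 0.1627]
ee_rot: [[-0.016, 1.0, 0.002], [1.0, 0.016, 0.0], [0.0, 0.002, -1.0]]
wrist_force: [0.8, 0.3, -1.3]
gripper_width: 0.296
```

Request:
drive_tool(deltas=[{"dx": 0.003,"dy": 0.0,"dz": 0,"wx": 0,"wy": 0,"wz": 0},{"dx": 0.006,"dy": 0.0,"dz": 0,"wx": 0,"wy": 0,"wz": 0},{"dx": 0.01,"dy": 0.0,"dz": 0,"wx": 0,"wy": 0,"wz": 0},{"dx": 0.014,"dy": 0.0,"dz": 0,"wx": 0,"wy": 0,"wz": 0}])

```text
time_s: 16.85
tcp_pos: [0.5872, -0.0737, 0.1627]
ee_rot: [[-0.016, 1.0, 0.002], [1.0, 0.016, 0.0], [0.0, 0.002, -1.0]]
wrist_force: [-0.3, 1.0, -1.2]
gripper_width: 0.298
```

```bash
python3 - <<'E'
from h import *
s=r.sense();print(s['time_s'],s['tcp_pos'],s['wrist_force'],s['moment'],s['gripper_width'])
im=grab('wrist','w11');crop(im,270,0,410,270,2.2,'w11c')
crop(grab('scene','sc11'),340,130,430,220,7,'sc11c')
E
```

```text
16.85 [ 0.58719766 -0.07373922  0.16274045] [-0.28564054  0.95189573 -1.18404185] [-0.16224355 -0.00893401  0.04010071] 0.2977519169995287
```

View pics/w11c.png

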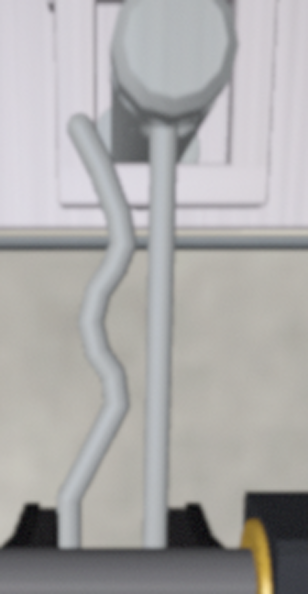

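View pics/sc11c.png

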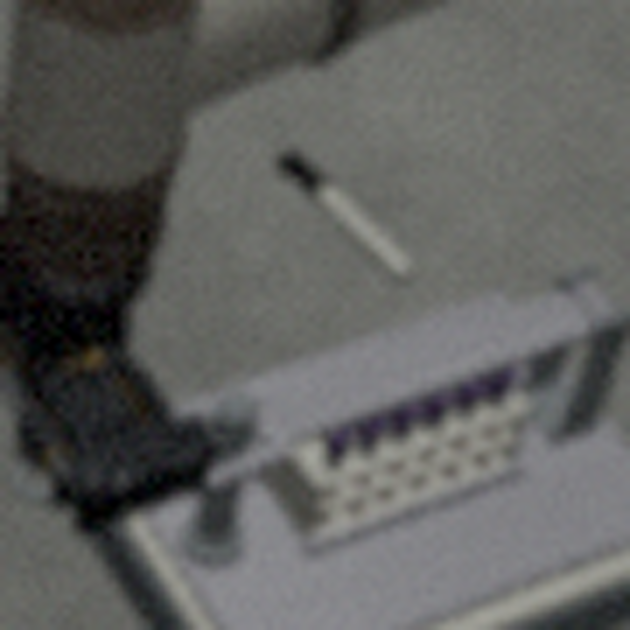

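The leg is in the cross hole (about 20 mm) and the bow lies to the left of the post. Pushing on.

Request:
drive_tool(deltas=[{"dx": 0.005,"dy": 0.0,"dz": 0,"wx": 0,"wy": 0,"wz": 0},{"dx": 0.01,"dy": 0.0,"dz": 0,"wx": 0,"wy": 0,"wz": 0},{"dx": 0.014,"dy": 0.0,"dz": 0,"wx": 0,"wy": 0,"wz": 0},{"dx": 0.018,"dy": 0.0,"dz": 0,"wx": 0,"wy": 0,"wz": 0},{"dx": 0.022,"dy": 0.0,"dz": 0,"wx": 0,"wy": 0,"wz": 0},{"dx": 0.026,"dy": 0.0,"dz": 0,"wx": 0,"wy": 0,"wz": 0},{"dx": 0.03,"dy": 0.0,"dz": 0,"wx": 0,"wy": 0,"wz": 0}])

```text
time_s: 17.65
tcp_pos: [0.5859, -0.047, 0.1631]
ee_rot: [[-0.015, 1.0, -0.0], [1.0, 0.015, -0.005], [-0.005, -0.001, -1.0]]
wrist_force: [-0.8, -10.0, -0.4]
gripper_width: 0.299
```

Request:
drive_tool(deltas=[{"dx": 0.003,"dy": 0.0,"dz": 0,"wx": 0,"wy": 0,"wz": 0},{"dx": 0.006,"dy": 0.0,"dz": 0,"wx": 0,"wy": 0,"wz": 0},{"dx": 0.009,"dy": 0.0,"dz": 0,"wx": 0,"wy": 0,"wz": 0}])

```text
time_s: 17.95
tcp_pos: [0.5859, -0.0377, 0.163]
ee_rot: [[-0.015, 1.0, -0.0], [1.0, 0.015, -0.004], [-0.004, -0.0, -1.0]]
wrist_force: [-0.1, -9.8, -0.8]
gripper_width: 0.293
```

Request:
drive_tool(deltas=[{"dx": 0.003,"dy": 0.0,"dz": 0,"wx": 0,"wy": 0,"wz": 0},{"dx": 0.006,"dy": 0.0,"dz": 0,"wx": 0,"wy": 0,"wz": 0},{"dx": 0.009,"dy": 0.0,"dz": 0,"wx": 0,"wy": 0,"wz": 0}])

```text
time_s: 18.25
tcp_pos: [0.5861, -0.0265, 0.1627]
ee_rot: [[-0.016, 1.0, 0.001], [1.0, 0.016, -0.0], [-0.0, 0.001, -1.0]]
wrist_force: [-0.7, -2.8, -0.9]
gripper_width: 0.298
```

```bash
python3 - <<'E'
from h import *
s=r.sense();print(s['time_s'],s['tcp_pos'],s['wrist_force'],s['moment'],s['gripper_width'])
im=grab('wrist','w12');crop(im,250,0,430,270,2.2,'w12c')
E
```

```text
18.25 [ 0.58608129 -0.02648257  0.16272666] [-0.69850438 -2.790427   -0.92134814] [-0.56049889  0.29905142 -0.00528578] 0.2980770362195474
```

View pics/w12c.png

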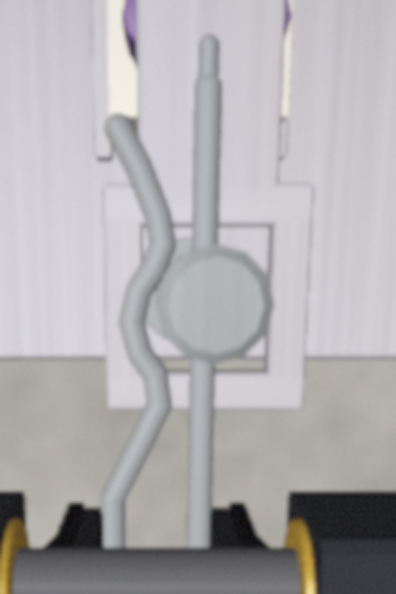

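Request:
drive_tool(deltas=[{"dx": 0.002,"dy": 0.0,"dz": 0,"wx": 0,"wy": 0,"wz": 0},{"dx": 0.003,"dy": 0.0,"dz": 0,"wx": 0,"wy": 0,"wz": 0},{"dx": 0.003,"dy": 0.0,"dz": 0,"wx": 0,"wy": 0,"wz": 0}])

```text
time_s: 18.6
tcp_pos: [0.5867, -0.0225, 0.1628]
ee_rot: [[-0.016, 1.0, 0.002], [1.0, 0.016, 0.001], [0.001, 0.002, -1.0]]
wrist_force: [-0.2, 0.3, -0.4]
gripper_width: 0.297
```

```bash
python3 - <<'E'
from h import *
import pickle
s=r.sense();print(s['time_s'],s['tcp_pos'],s['wrist_force'],s['moment'],s['gripper_width'])
pickle.dump(s,open('s13.pkl','wb'))
im=grab('wrist','w13');crop(im,270,20,390,200,3.2,'w13c')
E
```

```text
18.6 [ 0.58667884 -0.02245669  0.16280199] [-0.1605841   0.26716868 -0.41233264] [-0.13614513  0.05265628 -0.0361134 ] 0.29743068766525527
```

View pics/w13c.png

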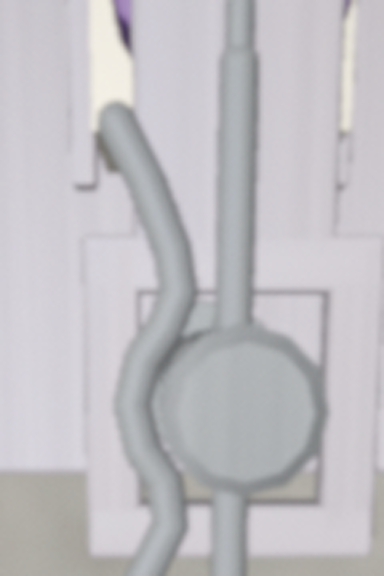

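```bash
python3 - <<'E'
from h import *
import pickle
s=pickle.load(open('s13.pkl','rb'));c=cam('wrist',s);T=s['tcp_pos'];R=s['ee_rot']
p=lambda x,y:(270+(x+.5)/3.2-.5,20+(y+.5)/3.2-.5)
print('bow seat',onz(c,p(130,398),.199),'post',onz(c,p(245,411),.219),'throat',onz(c,p(180,297),.199),'waist',onz(c,p(172,522),.199))
print('seat model',T+R@[.0548,.0108,-.0362])
E
```

```text
bow seat [0.57992275 0.03305177 0.199     ] post [0.59638918 0.03269723 0.219     ] throat [0.58747236 0.04843317 0.199     ] waist [0.58687317 0.013405   0.199     ]
seat model [0.59649032 0.03248526 0.19906819]
```

Home: the bow seat is at y = 0.0331 and the post at 0.0327, with zero force. Releasing and retreating upward.

Request:
drive_tool(deltas=[{"dx": 0,"dy": 0,"dz": 0,"wx": 0,"wy": 0,"wz": 0},{"dx": 0,"dy": 0,"dz": 0,"wx": 0,"wy": 0,"wz": 0},{"dx": 0,"dy": 0,"dz": 0,"wx": 0,"wy": 0,"wz": 0},{"dx": 0,"dy": 0,"dz": 0,"wx": 0,"wy": 0,"wz": 0},{"dx": 0,"dy": 0,"dz": 0,"wx": 0,"wy": 0,"wz": 0},{"dx": 0,"dy": 0,"dz": -0.01,"wx": 0,"wy": 0,"wz": 0},{"dx": 0,"dy": 0,"dz": -0.03,"wx": 0,"wy": 0,"wz": 0},{"dx": 0,"dy": 0,"dz": -0.07,"wx": 0,"wy": 0,"wz": 0},{"dx": 0,"dy": 0,"dz": -0.12,"wx": 0,"wy": 0,"wz": 0},{"dx": 0,"dy": 0,"dz": -0.12,"wx": 0,"wy": 0,"wz": 0},{"dx": 0,"dy": 0,"dz": -0.12,"wx": 0,"wy": 0,"wz": 0},{"dx": 0,"dy": 0,"dz": -0.12,"wx": 0,"wy": 0,"wz": 0}], gripper=0.6)

```text
time_s: 19.85
tcp_pos: [0.5855, -0.0231, 0.282]
ee_rot: [[-0.016, 1.0, 0.0], [1.0, 0.016, 0.001], [0.001, 0.0, -1.0]]
wrist_force: [0.3, -0.0, -1.2]
gripper_width: 0.603
```

```bash
python3 - <<'E'
from h import *
import pickle
s=r.sense();print(s['time_s'],s['tcp_pos'],s['wrist_force'],s['joint_velocities'].round(2),s['gripper_width'])
pickle.dump(s,open('s14.pkl','wb'))
im=grab('wrist','w14');crop(im,230,0,430,240,3,'w14c')
grab('scene','sc14')
E
```

```text
19.85 [ 0.58554528 -0.02305398  0.28203985] [ 0.30540873 -0.02120506 -1.23215721] [-0.    0.79 -0.94 -0.02  0.01 -0.09] 0.602885814152938
```

View pics/w14c.png

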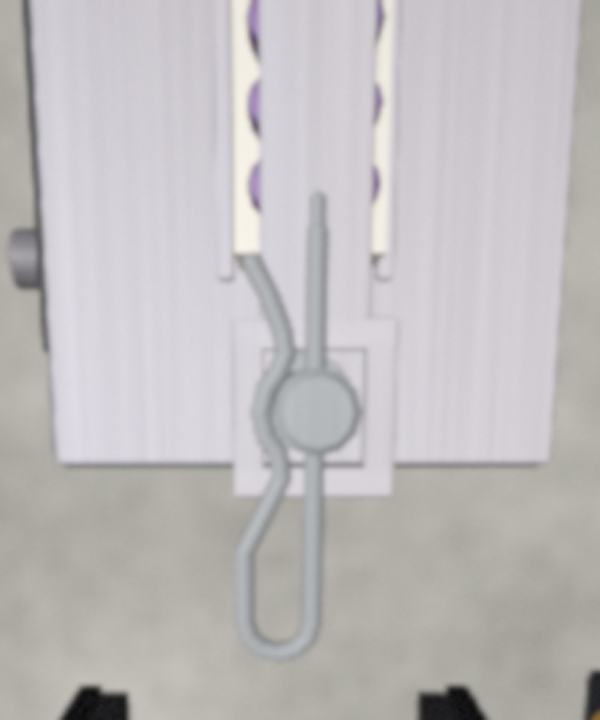

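View pics/sc14.png

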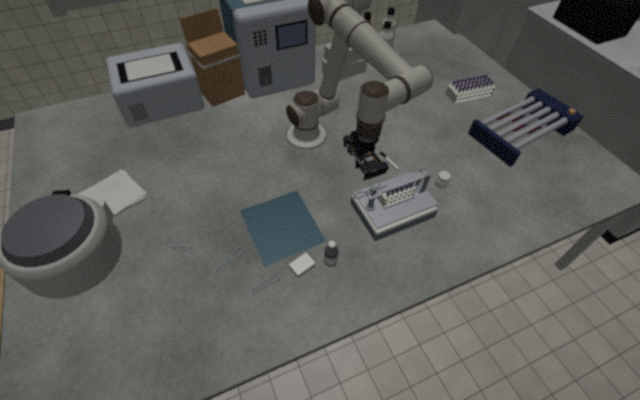

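The cotter stays on its own: bow round the post, leg through, bar down. The bottle (331,252), slide box (302,264), pot (443,179) and marker (388,160) look unmoved. Handing in.

```bash
python3 -c "
from station import r,cams,ticket
print(ticket.finish_job())"
```

```text
the job is handed in; nothing more can be done
None
```

The job is handed in at about 20 s of the 61 s allowed. I pushed the hold-down bar onto its hard stop and pushed the liner cotter (the one nearest the base) home along +y. I then let go and lifted clear.

**Bar:** it stopped firmly at 14 N, and the post stands up through the eye. The wrist view taken before the cotter went in put the eye where the closed bar should be.

**Cotter:** the push peaked at about 10 N and fell to about zero as the bow snapped round the post. Just before release, the seat was within 0.5 mm of the post's centre and at 199 mm height. A picture after release shows the cotter staying in place, with the leg through the post and the bow round its side.

**Bystanders:** the bottle, marker, slide box and pot look unmoved in the last scene picture, judged by eye only.

**Disagreement:** the real fingertips sat about 33.5 mm short of the reported TCP, not at it as the interface says. The cameras put the gap at about 36 mm and the bar's hard stop at 33.5 mm. I used 33.5 mm to set the grasp height, and the reported TCP went 33 mm below the bench there without any contact.

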